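Refill the bread display and clear the signs of the sold-out bays

ROBOT

A 6-joint arm with a two-finger parallel gripper is mounted at the origin on the work surface. World frame = base frame: x ahead of the robot, y to its left, z up, the work surface at z = 0. Lengths are in m, angles in degrees, forces in N, time in s.
With the tool pointing down it reaches from about 0.325 to 0.9 m from the base axis. Payload 6.1 kg.
Tool frame: the origin (TCP) lies midway between the tips of the shut fingers; the grasp point (between the pads) lies 19 mm behind it; z points along the fingers, y is the direction in which the jaws open and shut (so a half turn about z gives the same grasp; the last joint's range is limited). The gripper opens to 87 mm and grips with 3 to 60 N. Pads are 19 mm wide; open, the fingers measure 117 mm over their backs; the gripper's body (75 mm by 190 mm) begins 51 mm behind the grasp point.
Start: joints at [-76.897, 12.628, 87.462, -0, 79.91, -7.225], TCP at [0.217, -0.586, 0.223] pointing down, gripper open.
Joint ranges: [-170.65, 170.65], [-52.31, 119.04], [5.05, 147.46], [-71.25, 251.25], [11.57, 151.72], [-153.62, 153.62]. Speed limits (degrees/s): [147.25, 147.25, 172.46, 180, 180, 180].

INTERFACE

Orientations are given as [roll, pitch, yaw] about the fixed x, y, z axes, in that order (R = Rz(yaw) Ry(pitch) Rx(roll)).
In Python, from station import arm gives the robot as it stands. The module is installed in compiled form; this text tells all that it offers.
- The arm moves only by the shell command python3 -m jog 'ROWS' [FORCE]. ROWS is text: rows parted by semicolons, each of 5 numbers parted by spaces: the opening, from 0 (shut) to 1 (fully open), then the shift along the tool's x, y, z in m, then the turn about the tool's z in degrees. A call has exactly 5 rows; each row shifts and turns the pose as measured when the row begins, along the tool's axes as they then stand; what a row does not reach is not made up. A row lasts 1/8 s, in which the tool goes at most 62.5 mm and 10.7 degrees, less where a joint would pass 70% of its speed; a pose out of reach is approached as far as the arm can. A call is refused whole if a number of a shift passes 0.0625 or a number of a turn 10.7, either way. A call with a gripper value outside its range is refused whole. The fingers move at their own pace and stop on an object; FORCE is the grip in N (left out, the last holds). Time passes only in rows, so rows that do not move let the fingers close, or fill a call up. It gives the time, the measured TCP pose, the force and the opening at its end, in the units of the state.
- arm.get_state(): the state, without advancing time (a new reading comes with each control period).
- arm.get_image(name): name is "side" or "top"; returns (picture, depth): 400x640x3 uint8, red, green, blue; 400x640 float32, m along the optical axis (not along the pixel's ray), 0 where there is no reading.
- arm.camera_model(name): a dict with "vertical_fov" (degrees; the focal length in pixels is half the picture's height over the tangent of half this angle, whatever the lens; pixels are square), "cx", "cy" (the principal point, pixels), "R" (3x3) and "t" (3): a world point X has camera coordinates R X + t. Camera axes: x right, y down, z forward; pixel columns grow to the right and rows downward; lengths in m; the calibration is good to about 2 mm. A picture is of the moment at which its call begins. camera_model takes no time and is no camera call.
- arm.close_job(): hands the job in, once; it reports no verdict.
The state is a dict: "t": time; "joint_positions": joint angles; "qvel": joint speeds; "effort": joint torques, N m; "eef_pos": TCP position; "orientation": TCP orientation; "contact_force": force on the tool from outside, world axes, zero at the start; "wrist_torque": the same for the moment, N m; "grip_width": opening from 0.0 (shut) to 1.0 (fully open).
Only numpy, scipy, OpenCV 4.12 (cv2) and the standard library are available. Lean on these libraries where they do the work, as an engineer would, in place of code of your own. Each camera call takes 0.05 s, during which the arm holds its last target.

TASK

Slide open the slicing clamp's jaw, lift out the fresh loaf and lay it in any empty bay of the bread display, then slide the empty clamp's jaw home again. Every bay that is still without bread is sold out: pull its slate up out of the slot and put it inside the sign box; bays with bread keep their slates standing in their slots. At the end every loaf lies in the middle of its bay, lengthwise (put it back if it has been knocked aside), and the other things on the counter are left alone.

Things in the scene. Friction and masses are not known exactly. Their poses are not given: they have to be found in the camera images.
- display: Dark wooden board, 240 (x) x 515 (y) x 15 mm, fixed. Origin: centre of its underside; x away from the robot, y left. Five bays along x, side by side, 100 mm apart, between thin brass fences (4 mm thick, tops 35 mm above the counter). Along its front (-x) edge a light wooden rail, top 50 mm above the counter, has one upright slot per bay (9 mm in x, 70 mm in y, 35 mm deep) for a slate.
- sign_box: Open plywood box for spare slates, 122 (x) x 250 (y) x 60 mm high, walls and floor 5 mm, fixed on the counter between the robot and the display. Origin: centre of its underside.
- clamp: Bread slicing clamp, fixed left or right of the display (a kitchen scale is on the other side). Light wooden base 245 x 100 x 20 mm; origin on its underside, below the middle of the loaf's place. Fixed wooden end stop (70 mm wide, 75 mm high) at x 68 to 88 mm; the sliding jaw is at the other end, towards the robot (-x).
- jaw (a joint): Sliding aluminium jaw: 0 = closed (home), grows to 0.055 m as it slides along the clamp's -x, away from the loaf; stays where left (3 N friction). Plate 20 x 70 mm, its face at clamp x -68 mm when closed; its top lip (83 to 91 mm above the counter) then reaches 21 mm over the loaf, so the loaf cannot be lifted until the jaw is open.
- jaw_grip (a point): Grip point of the jaw's black handle, an upright block 16 mm (along the clamp's x) x 50 mm (y), from 90 to 130 mm above the counter; this point is 115 mm above the counter and moves with the jaw.
- fresh_loaf: Fresh tin loaf lying in the clamp, 130 (x) x 56 (y) x 58 mm high, about 0.35 kg. Origin: centre of its underside, 20 mm above the counter while in the clamp; x along its length, z up.
- bay_1 (a point): Centre of bay 1, the leftmost (+y), on the display board's upper face (15 mm above the counter); a loaf lies here lengthwise along the display's x, its underside's centre on this point.
- bay_2 (a point): Centre of bay 2, on the display board's upper face (15 mm above the counter); a loaf lies here lengthwise along the display's x, its underside's centre on this point.
- bay_3 (a point): Centre of bay 3, on the display board's upper face (15 mm above the counter); a loaf lies here lengthwise along the display's x, its underside's centre on this point.
- bay_4 (a point): Centre of bay 4, on the display board's upper face (15 mm above the counter); a loaf lies here lengthwise along the display's x, its underside's centre on this point.
- bay_5 (a point): Centre of bay 5, the rightmost (-y), on the display board's upper face (15 mm above the counter); a loaf lies here lengthwise along the display's x, its underside's centre on this point.
- sign_1: Plain blank slate standing in the slot of bay 1: 6 (x) x 66 (y) x 115 mm (z, tall), 90 g. Origin: its centre, which in the slot lies 115 mm in front (-x) of the bay centre and 72.5 mm above the counter. Its lower 35 mm are in the slot; its top edge is 130 mm above the counter.
- sign_2: Plain blank slate standing in the slot of bay 2: 6 (x) x 66 (y) x 115 mm (z, tall), 90 g. Origin: its centre, which in the slot lies 115 mm in front (-x) of the bay centre and 72.5 mm above the counter. Its lower 35 mm are in the slot; its top edge is 130 mm above the counter.
- sign_3: Plain blank slate standing in the slot of bay 3: 6 (x) x 66 (y) x 115 mm (z, tall), 90 g. Origin: its centre, which in the slot lies 115 mm in front (-x) of the bay centre and 72.5 mm above the counter. Its lower 35 mm are in the slot; its top edge is 130 mm above the counter.
- sign_4: Plain blank slate standing in the slot of bay 4: 6 (x) x 66 (y) x 115 mm (z, tall), 90 g. Origin: its centre, which in the slot lies 115 mm in front (-x) of the bay centre and 72.5 mm above the counter. Its lower 35 mm are in the slot; its top edge is 130 mm above the counter.
- sign_5: Plain blank slate standing in the slot of bay 5: 6 (x) x 66 (y) x 115 mm (z, tall), 90 g. Origin: its centre, which in the slot lies 115 mm in front (-x) of the bay centre and 72.5 mm above the counter. Its lower 35 mm are in the slot; its top edge is 130 mm above the counter.
- loaf_a: Loaf that may lie in one of the bays or be absent; same size as the fresh loaf, 130 (x) x 56 (y) x 58 mm high. Origin: centre of its underside; x along its length, z up.
- loaf_b: Loaf that may lie in one of the bays or be absent; same size as the fresh loaf, 130 (x) x 56 (y) x 58 mm high. Origin: centre of its underside; x along its length, z up.
- loaf_c: Loaf that may lie in one of the bays or be absent; same size as the fresh loaf, 130 (x) x 56 (y) x 58 mm high. Origin: centre of its underside; x along its length, z up.
- loaf_d: Loaf that may lie in one of the bays or be absent; same size as the fresh loaf, 130 (x) x 56 (y) x 58 mm high. Origin: centre of its underside; x along its length, z up.
- loaf_e: Loaf that may lie in one of the bays or be absent; same size as the fresh loaf, 130 (x) x 56 (y) x 58 mm high. Origin: centre of its underside; x along its length, z up.
- bowl: White bowl on the scale, bystander.
- cup: Blue cup, 75 mm high, bystander left of the sign box.
- spatula: Spatula lying right of the sign box, bystander.

How it is judged:
By the outcome, as a careful person would: the job done as asked, in the order asked, and still so for the second after the job is handed in, with the robot touching nothing.
Of loaf_a, loaf_b, loaf_c, loaf_d, loaf_e only 1 to 2 are there at a start; the rules pass over those that are not, and their reading is None.
At some moment in a run one of loaf_a, loaf_b, loaf_c, loaf_d, loaf_e may be knocked a few centimetres aside while the robot is not near it.
Once in a run the grip may slacken for a moment while it holds something.
It also fails if it takes over 208 s, if anything falls off the work surface, if the arm or the gripper's body presses on something with over 40 N, if the wrist force passes 120 N, or if a joint passes its speed limit or range.

## Working session

There is one attempt and no reset: what is moved stays moved. The work goes in short steps, Python scripts to look and compute and a shell command to move; the robot and the scene stay as the last step left them, time stands still between calls to the robot, and variables do not carry over. Pictures are saved under pics/ and viewed, and the job is handed in when it is done.

```bash
mkdir -p pics; ls; python3 - <<'E'
from station import arm
import cv2
print(arm.get_state())
for n in("top","side"):
    im,d=arm.get_image(n); cv2.imwrite(f"pics/{n}0.png",im[:,:,::-1]); print(n,arm.camera_model(n))
E
```

```text
pics
{'t': 0.0, 'joint_positions': array([-7.68944839e+01,  1.26769796e+01,  8.75259251e+01,  3.29057831e-04,
        7.99110933e+01, -7.22352389e+00]), 'qvel': array([-0.01494841,  0.06196324,  0.06459302,  0.02852207, -0.14547498,
       -0.07760952]), 'effort': array([-1.16463969e-03, -4.94616008e+01, -3.87376142e+01,  6.98624505e-02,
        5.70129929e-02, -1.34228458e-04]), 'eef_pos': array([ 0.21700121, -0.58544727,  0.221417  ]), 'orientation': array([-1.79886948e+02, -1.46554458e-02,  2.03289676e+01]), 'contact_force': array([-0.27005615,  0.43613155, -0.76427245]), 'wrist_torque': array([ 0.0375981 ,  0.05614928, -0.02462694]), 'grip_width': 0.9992356739889451}
top {'vertical_fov': 48.656073214682735, 'cx': 316.74034604501037, 'cy': 202.83234374700623, 'R': array([[-0.02643519, -0.99924508,  0.02846836],
       [-0.99893381,  0.02532732, -0.03859761],
       [ 0.03784745, -0.02945834, -0.99884923]]), 't': array([-3.32625317e-04,  5.24741413e-01,  1.15711400e+00])}
side {'vertical_fov': 53.47373441986195, 'cx': 316.14474035706576, 'cy': 196.24404802102137, 'R': array([[-0.8294618 , -0.55840947, -0.01311419],
       [-0.3194305 ,  0.49348097, -0.80897508],
       [ 0.45821095, -0.66682486, -0.58769664]]), 't': array([0.46694882, 0.25438666, 0.85048116])}
```

View pics/top0.png

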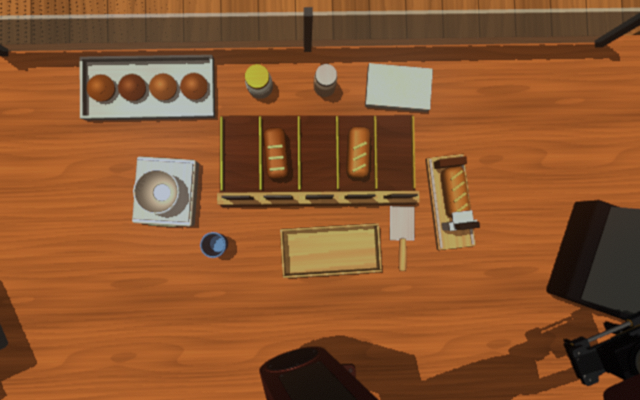

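View pics/side0.png

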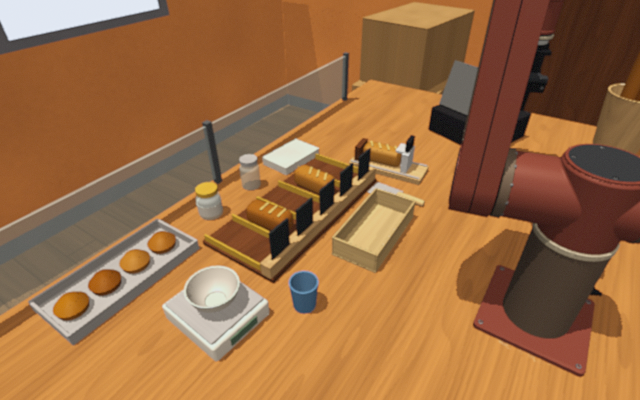

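```bash
cat > h.py <<'E'
from station import arm
import numpy as np, cv2
def cam(n):
    m=arm.camera_model(n); f=200/np.tan(np.radians(m["vertical_fov"]/2)); return m,f
def ray(n,u,v,z):
    m,f=cam(n); R=np.array(m["R"]);t=np.array(m["t"])
    d=R.T@np.array([(u-m["cx"])/f,(v-m["cy"])/f,1]); c=-R.T@t
    return c+d*(z-c[2])/d[2]
def proj(n,X):
    m,f=cam(n); p=np.array(m["R"])@np.array(X)+np.array(m["t"]); return f*p[0]/p[2]+m["cx"],f*p[1]/p[2]+m["cy"]
def cloud(n,d):
    m,f=cam(n); R=np.array(m["R"]);t=np.array(m["t"])
    v,u=np.mgrid[0:400,0:640]; P=np.stack([(u-m["cx"])/f*d,(v-m["cy"])/f*d,d],-1)
    return (P-t)@R
def crop(n,im,x0,y0,x1,y1,s,name):
    c=cv2.resize(im[y0:y1,x0:x1,::-1],None,fx=s,fy=s,interpolation=cv2.INTER_CUBIC)
    for x in range((x0+9)//10*10,x1,10):
        cv2.line(c,(int((x-x0+.5)*s),0),(int((x-x0+.5)*s),12 if x%50 else 20),(0,255,0),1)
        if x%20==0: cv2.putText(c,str(x),(int((x-x0+.5)*s)+2,20),0,.4,(255,255,255),1)
    for y in range((y0+9)//10*10,y1,10):
        cv2.line(c,(0,int((y-y0+.5)*s)),(12,int((y-y0+.5)*s)),(0,255,0),1); cv2.putText(c,str(y),(14,int((y-y0+.5)*s)+4),0,.4,(255,255,255),1)
    cv2.imwrite("pics/"+name,c)
E
python3 - <<'E'
from h import *
im,d=arm.get_image("top")
crop("top",im,210,105,425,285,3.7,"t1.png")
crop("top",im,415,140,495,260,5,"t2.png")
P=cloud("top",d)
np.save("P.npy",P);np.save("im.npy",im)
for u,v in [(280,220),(330,300),(240,150),(320,150),(395,150),(276,155),(358,155),(457,185),(330,255),(440,200)]: print(u,v,P[v,u].round(4))
E
```

```text
280 220 [0.4819 0.0843 0.0021]
330 300 [ 0.2683 -0.0422  0.0055]
240 150 [0.6679 0.1838 0.0175]
320 150 [ 0.6632 -0.026   0.0181]
395 150 [ 0.6593 -0.2251  0.0153]
276 155 [0.6444 0.0866 0.0732]
358 155 [ 0.6395 -0.1187  0.075 ]
457 185 [ 0.5578 -0.3653  0.0784]
330 255 [ 0.3864 -0.0452  0.0098]
440 200 [ 0.5235 -0.3396  0.0181]
```

View pics/t1.png

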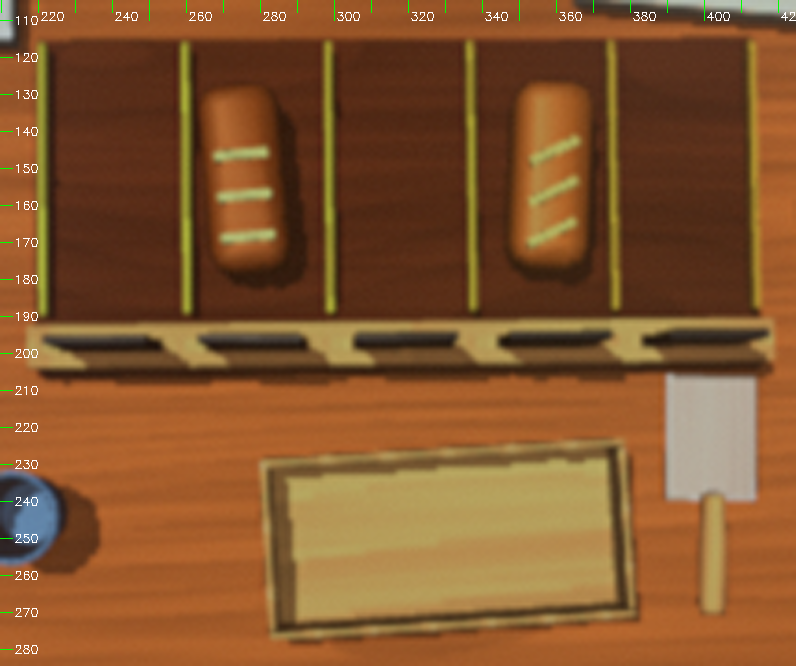

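View pics/t2.png

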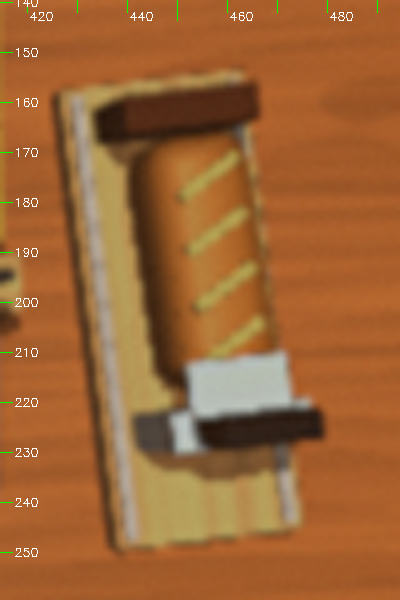

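```bash
python3 - <<'E'
from h import *
P=np.load("P.npy")
def rect(pts,nm):
    r=cv2.minAreaRect((pts[:,:2]*1000).astype(np.float32)); print(nm,len(pts),np.round(r[0],1),np.round(r[1],1),round(r[2],1),'med',np.median(pts,0).round(4))
def sel(u0,v0,u1,v1,a,b):
    q=P[v0:v1,u0:u1].reshape(-1,3); return q[(q[:,2]>a)&(q[:,2]<b)]
rect(sel(262,120,292,185,.04,.09),"loaf2")
rect(sel(340,120,372,185,.04,.09),"loaf4")
rect(sel(438,162,475,212,.05,.085),"fresh")
rect(sel(430,215,482,232,.1,.14),"handle")
rect(sel(425,150,480,255,.012,.03),"clampbase")
rect(sel(275,215,390,285,.045,.075),"boxrim")
rect(sel(212,105,420,195,.008,.045),"display")
for i,(u0,u1) in enumerate([(215,256),(258,298),(300,338),(339,378),(379,415)]): rect(sel(u0,190,u1,206,.1,.14),f"slate{i+1}")
print("px display corners")
for u,v in [(220.8,115.8),(221.5,190),(411.5,115.8),(410.8,189)]: print(ray("top",u,v,.035).round(4))
for i,(u,v) in enumerate([(280.3,229),(376,224.0),(283.5,276.5),(380,271.5)]): print("box",ray("top",u,v,.06).round(4))
for u,v in [(426,158.4),(463.6,154),(438.6,249.8),(475,245)]: print("clamp",ray("top",u,v,.02).round(4))
for u,v in [(479.5,222),(479.5,227)]: print("handle R",ray("top",u,v,.13).round(4))
print(proj("top",[.3,-.3,0]),proj("side",[.3,-.3,0]))
E
```

```text
loaf2 1099 [652.7  89.1] [130.2  56. ] 3.7 med [0.65   0.0879 0.0716]
loaf4 1102 [ 650.9 -121.6] [ 56.2 129.9] 86.1 med [ 0.6479 -0.1188  0.0713]
fresh 1141 [ 556.5 -361.3] [128.7  70.2] 3.9 med [ 0.5537 -0.3594  0.076 ]
handle 174 [ 458.1 -372.2] [15.8 49.9] 5.4 med [ 0.4582 -0.3674  0.1295]
clampbase 1674 [ 519.9 -366.2] [245.3 102.3] 5.0 med [ 0.4787 -0.3404  0.0208]
boxrim 701 [403.2 -44.1] [122.6 250.2] 1.9 med [ 0.3896 -0.0493  0.0599]
display 12851 [669.  -16.1] [548.3 234.3] 88.4 med [ 0.6569 -0.0191  0.0159]
slate1 89 [541.  181.9] [65.5  5. ] 88.5 med [0.5409 0.1817 0.1305]
slate2 86 [538.9  83.3] [65.4  5.1] 89.6 med [0.5386 0.083  0.1294]
slate3 100 [538.2 -17.5] [64.2  6.2] 89.1 med [ 0.5379 -0.0138  0.1304]
slate4 84 [ 536.  -114.9] [64.   5.3] 88.3 med [ 0.536  -0.1139  0.1301]
slate5 90 [ 535.1 -217.1] [65.3  6.2] 89.2 med [ 0.5338 -0.2167  0.1285]
px display corners
[0.7551 0.229  0.035 ]
[0.5628 0.2307 0.035 ]
[ 0.7453 -0.2673  0.035 ]
[ 0.5534 -0.2588  0.035 ]
box [0.4592 0.0809 0.06  ]
box [ 0.4653 -0.161   0.06  ]
box [0.3402 0.0757 0.06  ]
box [ 0.3454 -0.1674  0.06  ]
clamp [ 0.6344 -0.3058  0.02  ]
clamp [ 0.6439 -0.4067  0.02  ]
clamp [ 0.3927 -0.3304  0.02  ]
clamp [ 0.4025 -0.4275  0.02  ]
handle R [ 0.4644 -0.3979  0.13  ]
handle R [ 0.4524 -0.3975  0.13  ]
(np.float64(426.2755990996118), np.float64(284.54427515086866)) (np.float64(445.02080484594114), np.float64(199.75749537305904))
```

```bash
cat >> h.py <<'E'
from scipy.spatial.transform import Rotation as Ro
def plan(x,y,z,yaw,g=1,frac=1.0,pos=None,yaw0=None):
    """rows from the measured pose to target"""
    s=arm.get_state(); p=np.array(s["eef_pos"]) if pos is None else np.array(pos); y0=s["orientation"][2] if yaw0 is None else yaw0
    T=np.array([x,y,z]); D=T-p; dy=(yaw-y0+180)%360-180
    n=max(1,int(np.ceil(max(np.linalg.norm(D)/.058,abs(dy)/10.2))))
    for i in range(n):
        R=Ro.from_euler("xyz",[180,0,y0+dy*i/n],degrees=True).as_matrix()
        print(f"{g} %.3f %.3f %.3f %.1f;"%(*(R.T@D/n),-dy/n),end=" ")
    print("| n",n,"from",p.round(4),round(y0,2),"F",np.round(s["contact_force"],1),"w",round(s["grip_width"],3),"t",round(s["t"],2))
E
python3 - <<'E'
from h import *
P=np.load("P.npy")
def rect(pts,nm):
    r=cv2.minAreaRect((pts[:,:2]*1000).astype(np.float32)); print(nm,len(pts),np.round(r[0],1),np.round(r[1],1),round(r[2],1),'med',np.median(pts,0).round(4))
q=P[140:260,415:500].reshape(-1,3)
C=np.array([.458,-.372]);a=np.radians(5.0);ex=np.array([np.cos(a),np.sin(a)]);ey=np.array([-ex[1],ex[0]])
L=np.c_[(q[:,:2]-C)@ex,(q[:,:2]-C)@ey,q[:,2]]
for x0 in np.arange(-.08,.2,.01):
    m=(L[:,0]>x0)&(L[:,0]<x0+.01)&(abs(L[:,1])<.06)
    t=L[m]; h=t[t[:,2]>.045]
    print(round(x0,3),m.sum(),'zmax',t[:,2].max().round(3) if m.any() else 0,'y',(h[:,1].min().round(3),h[:,1].max().round(3)) if len(h) else '')
q=P[180:330,545:640].reshape(-1,3); print(q[q[:,2]>.05].min(0),q.max(0))
st=P[150:172,430:470].reshape(-1,3); st=st[(st[:,2]>.066)&(st[:,2]<.08)]; rect(st[(st[:,:2]-C)@ex>.14],"stop")
plan(.458,-.372,.24,95)
E
```

```text
-0.08 167 zmax 0.007 y 
-0.07 138 zmax 0.019 y 
-0.06 165 zmax 0.028 y 
-0.05 171 zmax 0.027 y 
-0.04 170 zmax 0.029 y 
-0.03 165 zmax 0.026 y 
-0.02 127 zmax 0.027 y 
-0.01 175 zmax 0.135 y (np.float64(-0.025), np.float64(0.035))
-0.0 218 zmax 0.134 y (np.float64(-0.035), np.float64(0.035))
0.01 187 zmax 0.095 y (np.float64(-0.035), np.float64(0.033))
0.02 174 zmax 0.097 y (np.float64(-0.024), np.float64(0.025))
0.03 175 zmax 0.098 y (np.float64(-0.026), np.float64(0.025))
0.04 169 zmax 0.083 y (np.float64(-0.028), np.float64(0.024))
0.05 170 zmax 0.083 y (np.float64(-0.032), np.float64(0.025))
0.06 171 zmax 0.083 y (np.float64(-0.029), np.float64(0.024))
0.07 173 zmax 0.083 y (np.float64(-0.027), np.float64(0.024))
0.08 168 zmax 0.082 y (np.float64(-0.03), np.float64(0.025))
0.09 174 zmax 0.084 y (np.float64(-0.027), np.float64(0.026))
0.1 168 zmax 0.082 y (np.float64(-0.027), np.float64(0.026))
0.11 171 zmax 0.083 y (np.float64(-0.028), np.float64(0.027))
0.12 173 zmax 0.083 y (np.float64(-0.025), np.float64(0.026))
0.13 169 zmax 0.084 y (np.float64(-0.026), np.float64(0.025))
0.14 144 zmax 0.077 y (np.float64(-0.022), np.float64(0.024))
0.15 210 zmax 0.08 y (np.float64(-0.034), np.float64(0.036))
0.16 174 zmax 0.079 y (np.float64(-0.036), np.float64(0.036))
0.17 104 zmax 0.077 y (np.float64(-0.033), np.float64(0.035))
0.18 131 zmax 0.024 y 
0.19 169 zmax 0.007 y 
0.2 163 zmax 0.006 y 
[ 0.20737807 -0.78544271  0.05002174] [0.57110877 0.02046399 1.17604566]
stop 276 [ 613.8 -358.2] [32.8 71.7] 5.1 med [ 0.6171 -0.3565  0.0746]
1 0.038 -0.015 -0.002 -9.3; 1 0.039 -0.008 -0.002 -9.3; 1 0.040 -0.002 -0.002 -9.3; 1 0.040 0.005 -0.002 -9.3; 1 0.039 0.011 -0.002 -9.3; 1 0.036 0.017 -0.002 -9.3; 1 0.033 0.023 -0.002 -9.3; 1 0.029 0.028 -0.002 -9.3; | n 8 from [ 0.217  -0.5856  0.2217] 20.33 F [-0.8  0.2 -0.7] w 0.998 t 0.15
```

```bash
python3 -m jog '1 0.038 -0.015 -0.003 -9.3; 1 0.039 -0.008 -0.003 -9.3; 1 0.040 -0.002 -0.003 -9.3; 1 0.040 0.005 -0.003 -9.3; 1 0.039 0.011 -0.003 -9.3' 20 ; python3 -c "
from h import *
plan(.458,-.372,.2,95)"
```

```text
t: 0.78
eef_pos: [0.3678, -0.4478, 0.2345]
orientation: [-179.8, -0.2, 67.9]
contact_force: [1.0, -0.3, -0.3]
grip_width: 1.002
1 0.035 0.018 0.011 -9.0; 1 0.031 0.024 0.011 -9.0; 1 0.027 0.028 0.011 -9.0; | n 3 from [ 0.3678 -0.4478  0.2345] 67.95 F [ 1.  -0.3 -0.3] w 1.002 t 0.78
```

```bash
python3 -m jog '1 0.035 0.018 0.006 -9.0; 1 0.031 0.024 0.006 -9.0; 1 0.027 0.028 0.006 -9.0; 1 0 0 0 0; 1 0 0 0 0' ; python3 -c "
from h import *
plan(.458,-.372,.098,95.2)"
```

```text
t: 1.4
eef_pos: [0.4612, -0.3667, 0.2153]
orientation: [-179.9, -0.4, 96.1]
contact_force: [-0.2, 0.1, -0.2]
grip_width: 1.001
1 -0.002 -0.001 0.039 0.3; 1 -0.002 -0.001 0.039 0.3; 1 -0.002 -0.001 0.039 0.3; | n 3 from [ 0.4612 -0.3667  0.2153] 96.06 F [-0.2  0.1 -0.2] w 1.001 t 1.4
```

```bash
python3 -m jog '1 -0.002 -0.001 0.039 0.3; 1 -0.002 -0.001 0.039 0.3; 1 -0.002 -0.001 0.039 0.3; 1 0 0 0 0; 1 0 0 0 0' 20; python3 -c "
from h import *
plan(.458,-.372,.098,95.2)
im,d=arm.get_image('side'); crop('side',im,330,100,490,220,5,'s1.png')"
```

```text
t: 2.02
eef_pos: [0.456, -0.3788, 0.0993]
orientation: [-180.0, -0.0, 94.4]
contact_force: [0.2, 0.4, -0.2]
grip_width: 1.001
1 0.007 0.002 0.001 -0.8; | n 1 from [ 0.456  -0.3788  0.0993] 94.44 F [ 0.2  0.4 -0.2] w 1.001 t 2.02
```

View pics/s1.png

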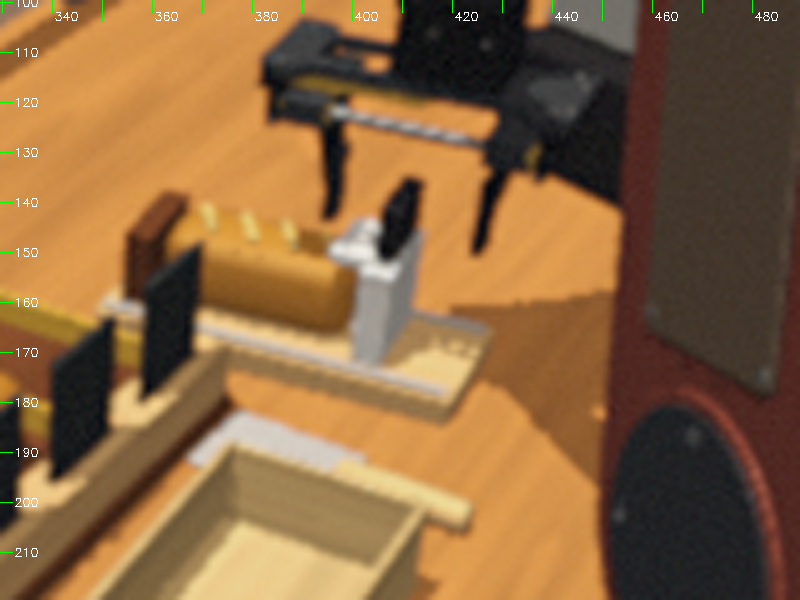

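```bash
python3 -c "
from h import *
print(proj('side',[.456,-.379,.099]),proj('side',[.458,-.372,.13]),proj('side',[.413,-.379,.099]),proj('side',[.499,-.379,.099]))
print(proj('side',[.6344,-.3058,.02]),proj('side',[.3927,-.3304,.02]))"
```

```text
(np.float64(410.82787224635695), np.float64(146.09576522754725)) (np.float64(410.59107062020155), np.float64(138.02719324120613)) (np.float64(423.8120752929723), np.float64(149.7134473952405)) (np.float64(398.24538715578467), np.float64(142.59001044429195))
(np.float64(349.2673780711225), np.float64(161.89805943437025)) (np.float64(420.4332859816865), np.float64(180.13260195621848))
```

```bash
python3 -m jog '1 0.006 0.002 0.001 -0.6; 0 0 0 0 0; 0 0 0 0 0; 0 0 0 0 0; 0 0 0 0 0' 25; python3 -c "
from h import *
plan(.458-.055*np.cos(np.radians(5.2)),-.372-.055*np.sin(np.radians(5.2)),.098,95.2,0)"
```

```text
t: 2.7
eef_pos: [0.4597, -0.3739, 0.103]
orientation: [179.8, 0.3, 95.1]
contact_force: [0.2, -0.2, -0.9]
grip_width: 0.629
0 0.002 -0.056 0.005 -0.1; | n 1 from [ 0.4597 -0.3739  0.103 ] 95.1 F [ 0.2 -0.2 -0.9] w 0.629 t 2.7
```

```bash
python3 -m jog '0 0 0 0 0; 0 0 0 0 0; 0 0 0 0 0; 0 0 0 0 0; 0 0 0 0 0'; python3 -m jog '0 0 0 0 0; 0 0 -0.010 0 0; 0 0 -0.012 0 0; 0 0 -0.012 0 0; 0 0 -0.012 0 0';python3 -c "
from h import *
plan(.403,-.377,.1,95.2,0)"
```

```text
t: 3.32
eef_pos: [0.4593, -0.3738, 0.1026]
orientation: [179.8, 0.3, 95.1]
contact_force: [0.8, -0.9, 0.2]
grip_width: 0.185
t: 3.95
eef_pos: [0.4122, -0.3781, 0.1026]
orientation: [179.7, 0.3, 95.2]
contact_force: [3.2, -1.2, -1.3]
grip_width: 0.187
0 0.002 -0.009 0.003 -0.0; | n 1 from [ 0.4122 -0.3781  0.1026] 95.16 F [ 3.2 -1.2 -1.3] w 0.187 t 3.95
```

```bash
python3 -m jog '0 0 -0.006 0 0; 0 0 -0.004 0 0; 0 0 -0.003 0 0; 0 0 0 0 0; 0 0 0 0 0';python3 -c "
from h import *
plan(.403,-.377,.1,95.2,0)"
```

```text
t: 4.58
eef_pos: [0.4099, -0.3784, 0.1025]
orientation: [178.0, 0.6, 94.9]
contact_force: [6.2, -1.0, -1.8]
grip_width: 0.184
0 0.002 -0.007 0.002 -0.3; | n 1 from [ 0.4099 -0.3784  0.1025] 94.95 F [ 6.2 -1.  -1.8] w 0.184 t 4.58
```

```bash
python3 -m jog '1 0 0 0 0; 1 0 0 0 0; 1 0 0 0 0; 1 0 0 0 0; 1 0 0 -0.04 0'; python3 -m jog '1 0 0 -0.04 0; 1 0 0 -0.04 0; 1 0 0 -0.03 0; 1 -0.05 0 0 0; 1 -0.05 0 0 0';python3 - <<'E'
from h import *
im,d=arm.get_image("top"); crop("top",im,415,140,495,260,5,"t3.png")
P=cloud("top",d)
q=P[140:260,415:500].reshape(-1,3)
h=q[(q[:,2]>.1)&(q[:,2]<.14)]; r=cv2.minAreaRect((h[:,:2]*1000).astype(np.float32));print(r)
plan(.5427,-.3646,.2,5.2)
E
```

```text
t: 5.2
eef_pos: [0.4038, -0.3759, 0.1391]
orientation: [178.4, 0.2, 94.9]
contact_force: [0.7, 0.4, 0.8]
grip_width: 0.665
t: 5.82
eef_pos: [0.4107, -0.4764, 0.2588]
orientation: [178.2, 0.5, 95.1]
contact_force: [-0.2, -0.1, -0.7]
grip_width: 0.999
((459.3807373046875, -313.62969970703125), (203.93238830566406, 42.89509582519531), 51.323631286621094)
1 0.012 0.016 0.006 10.0; 1 0.014 0.014 0.006 10.0; 1 0.016 0.011 0.006 10.0; 1 0.018 0.008 0.006 10.0; 1 0.019 0.005 0.006 10.0; 1 0.020 0.001 0.006 10.0; 1 0.020 -0.002 0.006 10.0; 1 0.019 -0.006 0.006 10.0; 1 0.018 -0.009 0.006 10.0; | n 9 from [ 0.41   -0.4821  0.258 ] 94.92 F [-3.1  0.8  0.5] w 0.999 t 5.88
```

View pics/t3.png

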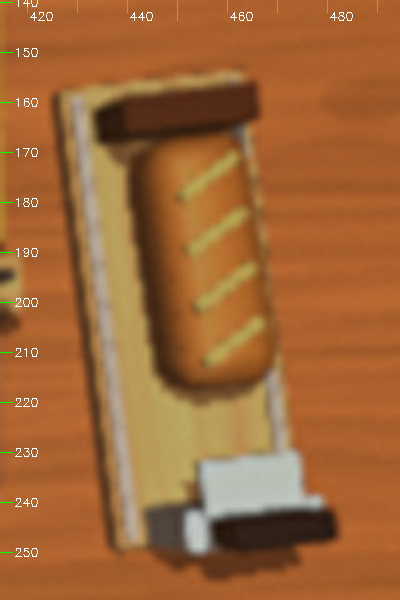

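```bash
sed -i 's/R=Ro.from_euler("xyz",\[180,0,y0+dy\*i\/n\],degrees=True)/R=Ro.from_euler("z",y0+dy*i\/n,degrees=True)*Ro.from_euler("xyz",[*s["orientation"][:2],0],degrees=True)/' h.py
python3 - <<'E'
from h import *
im,d=arm.get_image("top")
P=cloud("top",d)
q=P[166:225,436:476].reshape(-1,3)
h=q[(q[:,2]>.04)&(q[:,2]<.09)]
ex=np.array([np.cos(np.radians(5)),np.sin(np.radians(5))])
h=h[((h[:,:2]-[.5427,-.3646])@ex)<.0665]
r=cv2.minAreaRect((h[:,:2]*1000).astype(np.float32));print(r)
plan(.5427,-.3646,.2,5.2)
E
```

```text
((542.2305908203125, -366.2957763671875), (129.72479248046875, 55.537296295166016), 6.854022979736328)Traceback (most recent call last):
  File "<stdin>", line 9, in <module>
  File "h.py", line 30, in plan
    R=Ro.from_euler("z",y0+dy*i/n,degrees=True)*Ro.from_euler("xyz",[*s["orientation"][:2],0],degrees=True).as_matrix()
      ~~~~~~~~~~~~~~~~~~~~~~~~~~~~~~~~~~~~~~~~~^~~~~~~~~~~~~~~~~~~~~~~~~~~~~~~~~~~~~~~~~~~~~~~~~~~~~~~~~~~~~~~~~~~~~~~~
TypeError: Argument 'other' has incorrect type (expected scipy.spatial.transform._rotation.Rotation, got numpy.ndarray)
```

```bash
sed -i 's/R=Ro.from_euler("z"\(.*\)degrees=True).as_matrix()/R=(Ro.from_euler("z"\1degrees=True)).as_matrix()/' h.py
python3 - <<'E'
from h import *
plan(.5425,-.366,.2,5.6)
E
```

```text
1 0.011 0.016 0.007 9.9; 1 0.014 0.013 0.007 9.9; 1 0.016 0.011 0.007 9.9; 1 0.018 0.008 0.006 9.9; 1 0.019 0.005 0.006 9.9; 1 0.019 0.001 0.006 9.9; 1 0.019 -0.002 0.006 9.9; 1 0.019 -0.005 0.006 9.9; 1 0.018 -0.008 0.006 9.9; | n 9 from [ 0.4097 -0.4793  0.2573] 94.88 F [-0.2  0.3 -0.2] w 1.006 t 5.92
```

```bash
python3 -m jog '1 0.011 0.016 0.005 9.9; 1 0.014 0.013 0.005 9.9; 1 0.016 0.011 0.005 9.9; 1 0.018 0.008 0.005 9.9; 1 0.019 0.005 0.005 9.9'; python3 -m jog '1 0.019 0.001 0.005 9.9; 1 0.019 -0.002 0.005 9.9; 1 0.019 -0.005 0.005 9.9; 1 0.018 -0.008 0.005 9.9; 1 0 0 0 0';python3 - <<'E'
from h import *
print(arm.get_state()["orientation"])
plan(.5425,-.366,.046,5.6)
E
```

```text
t: 6.55
eef_pos: [0.4844, -0.4145, 0.2321]
orientation: [178.7, -1.0, 43.6]
contact_force: [0.9, 0.8, 0.7]
grip_width: 1.001
t: 7.18
eef_pos: [0.5463, -0.36, 0.2115]
orientation: [179.9, -1.4, 2.9]
contact_force: [0.5, -1.3, -0.3]
grip_width: 0.997
[179.91680471  -1.4123849    2.86357481]
1 -0.003 0.002 0.055 -0.9; 1 -0.003 0.002 0.055 -0.9; 1 -0.003 0.002 0.055 -0.9; | n 3 from [ 0.5463 -0.36    0.2115] 2.86 F [ 0.5 -1.3 -0.3] w 0.997 t 7.17
```

```bash
python3 -m jog '1 -0.003 0.003 0.03 -0.9; 1 -0.002 0.002 0.03 -0.9; 1 -0.002 0.001 0.02 -0.9; 1 0 0 0 0; 1 0 0 0 0';python3 - <<'E'
from h import *
plan(.5425,-.366,.046,5.6)
E
```

```text
t: 7.8
eef_pos: [0.5401, -0.3686, 0.1322]
orientation: [179.7, -1.4, 6.5]
contact_force: [-0.7, 0.3, 0.7]
grip_width: 0.997
1 0.000 -0.001 0.043 0.4; 1 0.000 -0.001 0.043 0.4; | n 2 from [ 0.5401 -0.3686  0.1322] 6.49 F [-0.7  0.3  0.7] w 0.997 t 7.8
```

```bash
python3 -m jog '1 0.001 -0.001 0.03 0.4; 1 0 -0.001 0.03 0.4; 1 0 0 0.025 0; 1 0 0 0 0; 1 0 0 0 0';python3 - <<'E'
from h import *
plan(.5425,-.366,.046,5.6)
im,d=arm.get_image('side'); crop('side',im,330,100,490,220,5,'s2.png')
E
```

```text
t: 8.43
eef_pos: [0.5482, -0.3713, 0.055]
orientation: [179.1, -2.0, 5.8]
contact_force: [0.0, 0.2, 0.1]
grip_width: 0.999
1 -0.005 -0.006 0.009 0.2; | n 1 from [ 0.5482 -0.3713  0.055 ] 5.8 F [0.  0.2 0.1] w 0.999 t 8.43
```

View pics/s2.png

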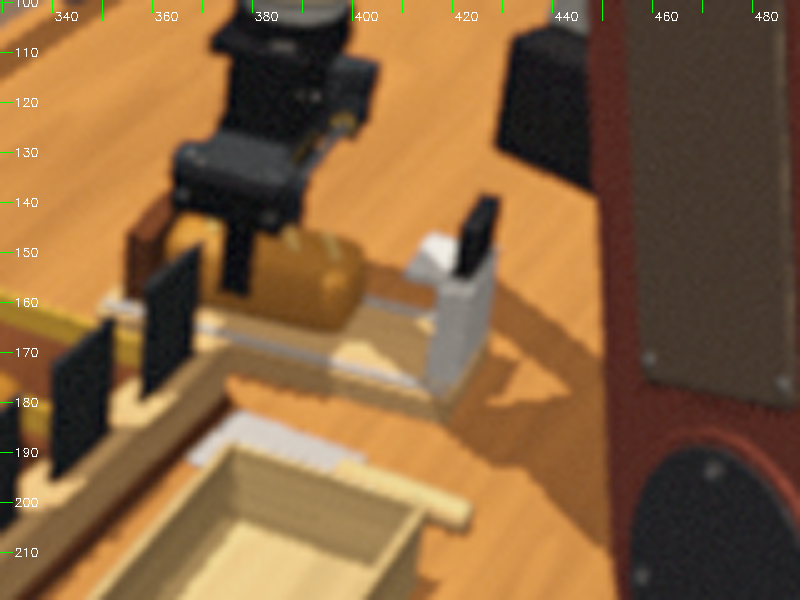

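```bash
python3 -m jog '1 -0.004 -0.005 0.009 0.2; 0 0 0 0 0; 0 0 0 0 0; 0 0 0 0 0; 0 0 0 0 0' 30;python3 -m jog '0 0 0 0 0; 0 0 0 0 0; 0 0 0 0 0; 0 0 0 0 0; 0 0 0 -0.01 0';python3 - <<'E'
from h import *
print(arm.get_state()["orientation"])
plan(.5425,-.366,.2,5.6)
E
```

```text
t: 9.1
eef_pos: [0.5451, -0.3679, 0.0485]
orientation: [178.9, -2.2, 5.6]
contact_force: [-0.1, 0.2, 0.3]
grip_width: 0.643
t: 9.72
eef_pos: [0.5435, -0.3667, 0.057]
orientation: [179.0, -2.0, 5.6]
contact_force: [0.2, 0.1, -3.0]
grip_width: 0.643
[179.02334772  -2.04828292   5.5987363 ]
1 0.001 0.001 -0.048 -0.0; 1 0.001 0.001 -0.048 -0.0; 1 0.001 0.001 -0.048 -0.0; | n 3 from [ 0.5435 -0.3667  0.057 ] 5.6 F [ 0.2  0.1 -3. ] w 0.643 t 9.72
```

```bash
python3 -m jog '0 0 0 -0.035 0; 0 0 0 -0.035 0; 0 0 0 -0.035 0; 0 0 0 -0.03 0; 0 0 0 0 0' ;python3 - <<'E'
from h import *
plan(.6495,-.2192,.195,-0.9,0)
im,d=arm.get_image('side'); crop('side',im,330,60,490,180,5,'s3.png')
E
```

```text
t: 10.35
eef_pos: [0.5367, -0.363, 0.1948]
orientation: [179.3, -1.8, 5.6]
contact_force: [-0.6, 0.6, -3.2]
grip_width: 0.642
0 0.032 -0.033 0.001 1.6; 0 0.031 -0.034 0.001 1.6; 0 0.030 -0.035 0.000 1.6; 0 0.029 -0.036 0.000 1.6; | n 4 from [ 0.5367 -0.363   0.1948] 5.59 F [-0.6  0.6 -3.2] w 0.642 t 10.35
```

View pics/s3.png

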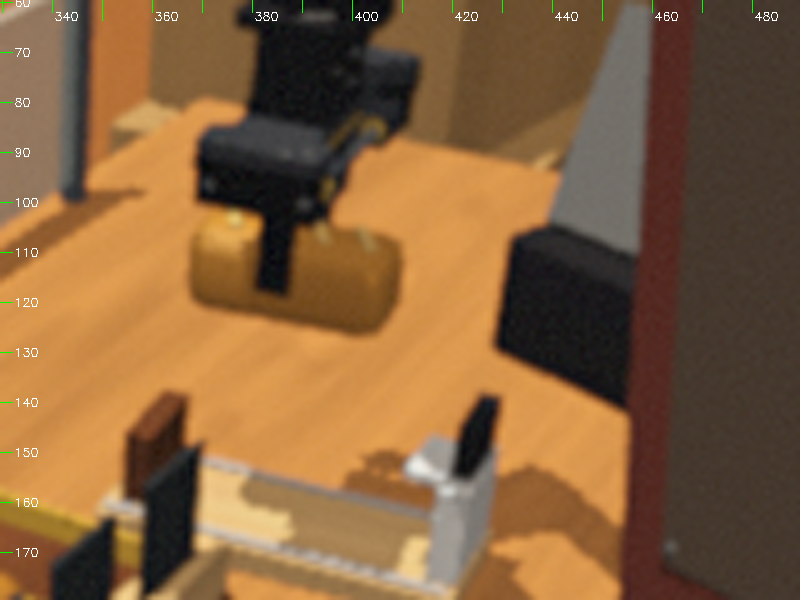

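```bash
python3 -m jog '0 0.034 -0.032 0 1.6; 0 0.033 -0.033 0 1.6; 0 0.031 -0.034 0 1.6; 0 0.029 -0.036 0 1.6; 0 0 0 0 0' ;python3 - <<'E'
from h import *
plan(.652,-.2192,.1,-0.9,0)
E
```

```text
t: 11.02
eef_pos: [0.6526, -0.2141, 0.1805]
orientation: [-179.9, -0.8, -1.2]
contact_force: [-0.7, -0.3, -3.8]
grip_width: 0.641
0 -0.001 0.003 0.040 -0.2; 0 -0.001 0.003 0.040 -0.2; | n 2 from [ 0.6526 -0.2141  0.1805] -1.22 F [-0.7 -0.3 -3.8] w 0.641 t 11.03
```

```bash
python3 -m jog '0 -0.001 0.003 0.03 0; 0 0 0.002 0.03 0; 0 0 0 0.02 0; 0 0 0 0 0; 0 0 0 0 0' ;python3 - <<'E'
from h import *
plan(.652,-.2192,.0435,-0.9,0)
im,d=arm.get_image('side'); crop('side',im,230,80,430,230,4,'s4.png')
E
```

```text
t: 11.65
eef_pos: [0.6477, -0.2185, 0.0906]
orientation: [-179.7, -0.2, -1.2]
contact_force: [0.3, -0.0, -3.7]
grip_width: 0.644
0 0.004 0.001 0.047 -0.3; | n 1 from [ 0.6477 -0.2185  0.0906] -1.17 F [ 0.3 -0.  -3.7] w 0.644 t 11.65
```

View pics/s4.png

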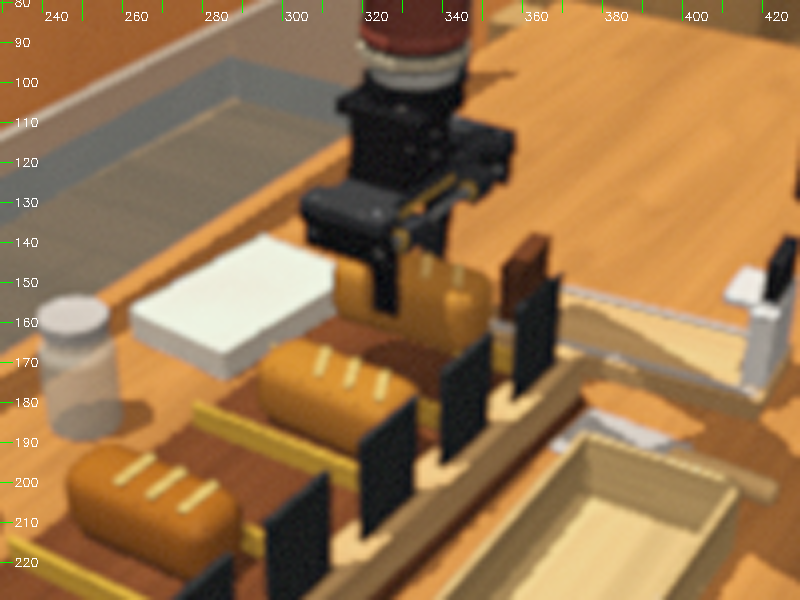

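```bash
python3 -m jog '0 0.002 0.001 0.022 -0.2; 0 0.001 0 0.015 0; 0 0 0 0.008 0; 0 0 0 0 0; 0 0 0 0 0' ;python3 - <<'E'
from h import *
plan(.652,-.2192,.0435,-0.9,0)
E
```

```text
t: 12.32
eef_pos: [0.6527, -0.22, 0.045]
orientation: [-179.8, -0.4, -0.9]
contact_force: [-0.1, -0.2, -4.2]
grip_width: 0.644
0 -0.001 -0.001 0.001 -0.0; | n 1 from [ 0.6527 -0.22    0.045 ] -0.94 F [-0.1 -0.2 -4.2] w 0.644 t 12.32
```

```bash
python3 -m jog '0 0 0 0.003 0; 0 0 0 0 0; 0.85 0 0 0 0; 0.85 0 0 0 0; 0.85 0 0 0 0' ;python3 -m jog '0.85 0 0 -0.03 0; 0.85 0 0 -0.05 0; 0.85 0 0 -0.05 0; 0.85 -0.02 0 -0.02 0; 0.85 -0.04 0 0 0'; python3 - <<'E'
from h import *
print(arm.get_state()["orientation"])
im,d=arm.get_image('top'); crop('top',im,210,105,425,285,3.7,"t4.png")
im,d=arm.get_image('side'); crop('side',im,200,80,430,250,3.4,"s5.png")
E
```

```text
t: 12.95
eef_pos: [0.6552, -0.221, 0.0461]
orientation: [-179.9, -0.7, -0.9]
contact_force: [0.2, 0.1, -0.4]
grip_width: 0.826
t: 13.58
eef_pos: [0.5939, -0.2205, 0.2002]
orientation: [-180.0, -0.8, -0.9]
contact_force: [0.6, 0.2, 0.0]
grip_width: 0.852
[-179.95863049   -0.77987727   -0.86933589]
```

View pics/t4.png

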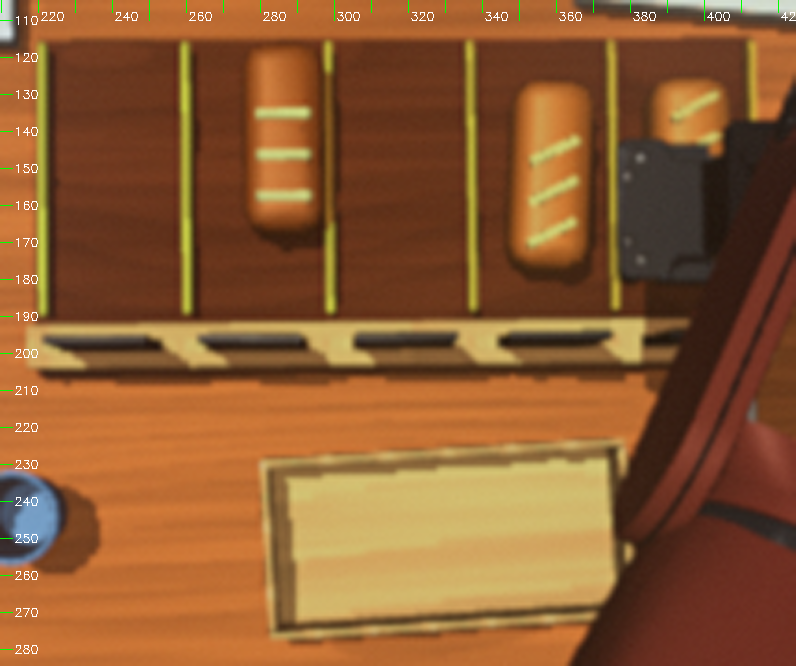

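View pics/s5.png

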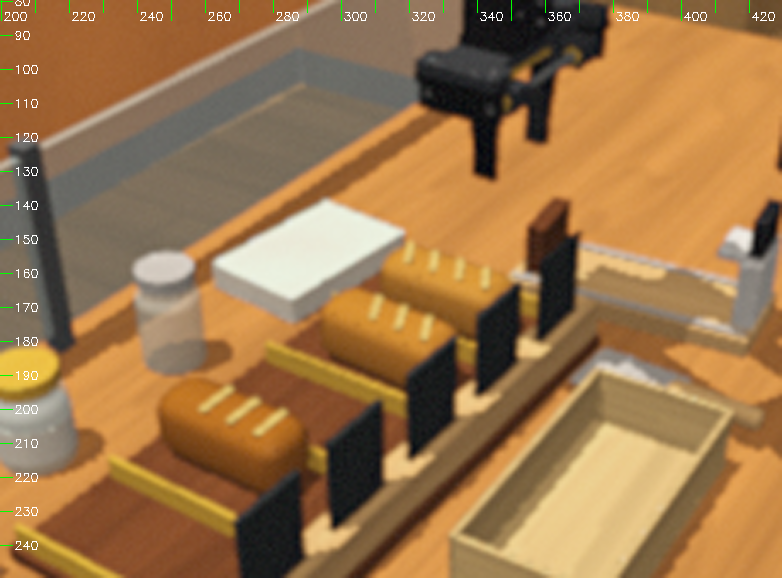

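```bash
python3 - <<'E'
from h import *
P=cloud("top",arm.get_image("top")[1])
q=P[120:175,270:296].reshape(-1,3); h=q[(q[:,2]>.045)&(q[:,2]<.09)]
print(cv2.minAreaRect((h[:,:2]*1000).astype(np.float32)))
plan(.4095,-.377,.2,95.1,1)
E
```

```text
((675.4601440429688, 64.04364776611328), (51.22966384887695, 120.56745147705078), 88.59283447265625)
1 -0.018 0.016 -0.000 -9.6; 1 -0.020 0.013 -0.000 -9.6; 1 -0.022 0.009 -0.000 -9.6; 1 -0.023 0.005 -0.000 -9.6; 1 -0.024 0.001 -0.000 -9.6; 1 -0.024 -0.003 -0.000 -9.6; 1 -0.023 -0.007 -0.000 -9.6; 1 -0.022 -0.010 -0.000 -9.6; 1 -0.020 -0.014 -0.000 -9.6; 1 -0.017 -0.017 -0.000 -9.6; | n 10 from [ 0.5914 -0.2198  0.1975] -0.97 F [ 0.1 -0.7 -0.1] w 0.848 t 13.72
```

```bash
python3 -m jog '1 -0.018 0.016 0 -9.6; 1 -0.020 0.013 0 -9.6; 1 -0.022 0.009 0 -9.6; 1 -0.023 0.005 0 -9.6; 1 -0.024 0.001 0 -9.6'; python3 -m jog '1 -0.024 -0.003 0 -9.6; 1 -0.023 -0.007 0 -9.6; 1 -0.022 -0.010 0 -9.6; 1 -0.020 -0.014 0 -9.6; 1 -0.017 -0.017 0 -9.6'; python3 - <<'E'
from h import *
plan(.4095,-.377,.2,95.1,1)
print(arm.get_state()["orientation"])
E
```

```text
t: 14.35
eef_pos: [0.5047, -0.3001, 0.1964]
orientation: [179.5, -0.6, 48.7]
contact_force: [0.2, 0.7, -0.2]
grip_width: 0.996
t: 14.98
eef_pos: [0.418, -0.387, 0.1949]
orientation: [179.1, 0.1, 98.4]
contact_force: [0.3, -0.5, -0.6]
grip_width: 0.998
1 0.011 -0.007 -0.005 3.3; | n 1 from [ 0.418  -0.387   0.1949] 98.42 F [ 0.3 -0.5 -0.6] w 0.998 t 14.97
[1.79098336e+02 7.65812281e-02 9.84216122e+01]
```

```bash
python3 -m jog '1 0.011 -0.007 0.02 3.3; 1 0 0 0.03 0; 1 0 0 0.03 0; 1 0 0 0.012 0; 1 0 0 0 0'; python3 - <<'E'
from h import *
plan(.4095,-.377,.102,95.1,1)
im,d=arm.get_image('side'); crop('side',im,330,100,490,220,5,'s6.png')
E
```

```text
t: 15.6
eef_pos: [0.4138, -0.3819, 0.1018]
orientation: [178.9, 0.3, 95.0]
contact_force: [-0.2, -0.3, 0.8]
grip_width: 1.0
1 0.005 -0.004 -0.000 -0.1; | n 1 from [ 0.4138 -0.3819  0.1018] 95.02 F [-0.2 -0.3  0.8] w 1.0 t 15.6
```

View pics/s6.png

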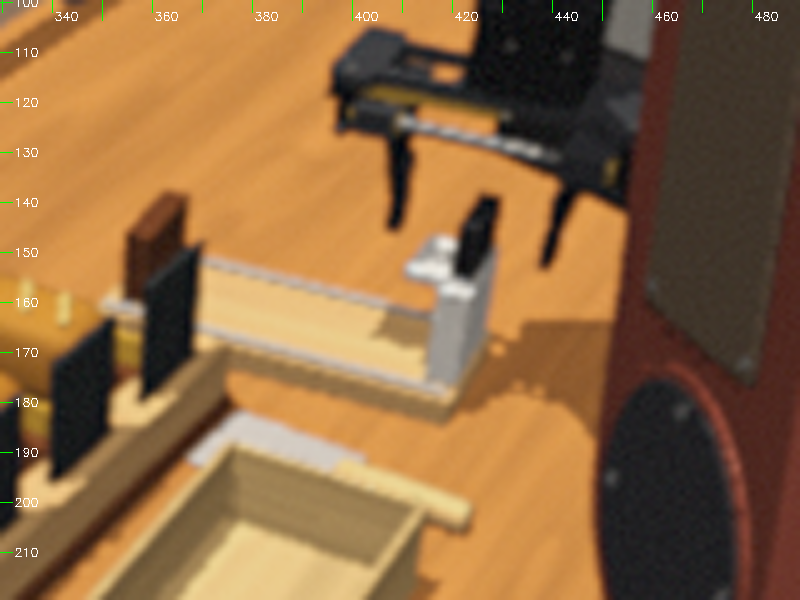

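```bash
python3 -m jog '0 0.005 -0.003 0 0; 0 0 0 0 0; 0 0 0 0 0; 0 0 0 0 0; 0 0 0 0 0' 25; python3 -m jog '0 0 0 0 0; 0 0 0 0 0; 0 0 0 0 0; 0 0 0.010 0 0; 0 0 0.012 0 0' ; python3 -m jog '0 0 0.012 0 0; 0 0 0.012 0 0; 0 0 0.008 0 0; 0 0 0.002 0 0; 0 0 0 0 0' ; python3 - <<'E'
from h import *
print(arm.get_state()["orientation"])
plan(.459,-.3735,.102,95.1,1)
E
```

```text
t: 16.27
eef_pos: [0.4122, -0.3791, 0.1064]
orientation: [178.7, 0.6, 95.0]
contact_force: [-0.7, 0.1, 0.2]
grip_width: 0.513
t: 16.9
eef_pos: [0.4329, -0.3772, 0.1063]
orientation: [178.9, 0.6, 95.0]
contact_force: [-2.8, -0.7, 1.2]
grip_width: 0.185
t: 17.52
eef_pos: [0.4645, -0.3743, 0.1062]
orientation: [179.7, 0.4, 95.2]
contact_force: [-1.9, -0.7, -0.7]
grip_width: 0.185
[179.72337467   0.43061097  95.15234078]
1 0.001 -0.005 0.004 0.1; | n 1 from [ 0.4645 -0.3743  0.1062] 95.15 F [-1.9 -0.7 -0.7] w 0.185 t 17.52
```

```bash
python3 -m jog '0 0 0.006 0 0; 0 0 0.006 0 0; 0 0 0.004 0 0; 0 0 0 0 0; 0 0 0 0 0' ; python3 - <<'E'
from h import *
print(arm.get_state()["orientation"])
im,d=arm.get_image('side'); crop('side',im,330,100,490,220,5,'s7.png')
E
```

```text
t: 18.15
eef_pos: [0.4641, -0.3742, 0.1059]
orientation: [-178.2, -0.0, 95.0]
contact_force: [-5.2, -0.3, 1.1]
grip_width: 0.185
[-1.78175906e+02 -4.85116527e-02  9.50482889e+01]
```

View pics/s7.png

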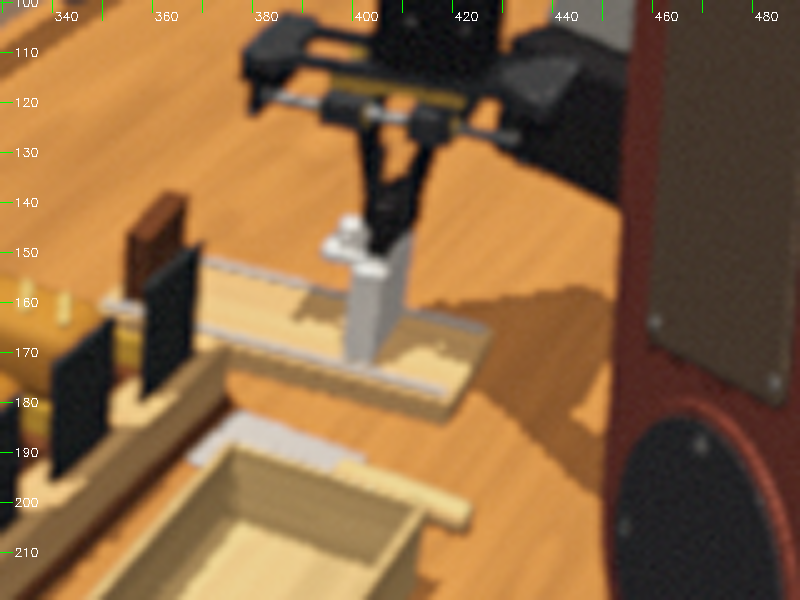

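```bash
python3 -m jog '0.7 0 0 0 0; 0.7 0 0 0 0; 0.7 0 0 0 0; 0.7 0 0 0 0; 0.7 0 0 -0.03 0'; python3 -m jog '0.4 0 0 -0.04 0; 0.4 0 0 -0.05 0; 0.4 0 0 -0.05 0; 0.4 -0.03 -0.01 0 0; 0.4 -0.05 -0.02 0 0' ; python3 - <<'E'
from h import *
print(arm.get_state()["orientation"])
im,d=arm.get_image("top"); crop("top",im,415,140,495,260,5,"t5.png")
plan(.5378,-.0173,.25,89,.4)
E
```

```text
t: 18.82
eef_pos: [0.4672, -0.3719, 0.134]
orientation: [-178.3, -0.3, 95.1]
contact_force: [0.5, -0.0, 0.3]
grip_width: 0.65
t: 19.45
eef_pos: [0.452, -0.4534, 0.2831]
orientation: [-178.6, -0.0, 95.5]
contact_force: [1.0, -0.9, -0.1]
grip_width: 0.401
[-1.78624524e+02 -1.76476417e-02  9.54529319e+01]
0.4 0.054 0.016 0.003 0.8; 0.4 0.054 0.015 0.004 0.8; 0.4 0.055 0.015 0.004 0.8; 0.4 0.055 0.014 0.004 0.8; 0.4 0.055 0.013 0.004 0.8; 0.4 0.055 0.013 0.004 0.8; 0.4 0.055 0.012 0.004 0.8; 0.4 0.055 0.011 0.004 0.8; | n 8 from [ 0.4487 -0.4606  0.2834] 95.16 F [-4.8 -0.2  0.1] w 0.405 t 19.5
```

View pics/t5.png

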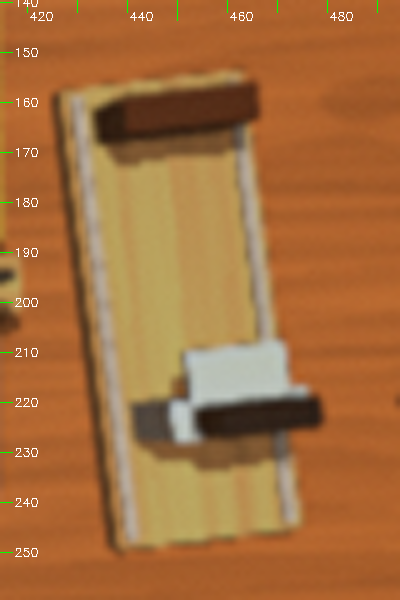

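```bash
python3 -m jog '0.4 0.055 0.015 0.005 0.8; 0.4 0.055 0.015 0.005 0.8; 0.4 0.055 0.015 0.005 0.8; 0.4 0.055 0.014 0.005 0.8; 0.4 0.055 0.013 0.005 0.8';  python3 - <<'E'
from h import *
print(arm.get_state()["orientation"])
plan(.5378,-.0173,.2,89,.4)
E
```

```text
t: 20.12
eef_pos: [0.5042, -0.1808, 0.2537]
orientation: [-178.7, 0.5, 90.3]
contact_force: [0.6, 0.4, 0.4]
grip_width: 0.399
[-178.70394281    0.46012942   90.3284597 ]
0.4 0.041 0.009 0.013 0.3; 0.4 0.041 0.009 0.013 0.3; 0.4 0.041 0.008 0.013 0.3; 0.4 0.041 0.008 0.013 0.3; | n 4 from [ 0.5042 -0.1808  0.2537] 90.33 F [0.6 0.4 0.4] w 0.399 t 20.12
```

```bash
python3 -m jog '0.4 0.041 0.009 0.013 0.3; 0.4 0.041 0.009 0.013 0.3; 0.4 0.041 0.008 0.013 0.3; 0.4 0.036 0.008 0.013 0.3; 0.4 0 0 0 0';  python3 - <<'E'
from h import *
print(arm.get_state()["orientation"])
plan(.5378,-.0173,.14,89,.4)
E
```

```text
t: 20.75
eef_pos: [0.5381, -0.0121, 0.1984]
orientation: [-178.9, 0.4, 89.4]
contact_force: [0.7, -0.1, -0.1]
grip_width: 0.401
[-178.86081899    0.44200732   89.36679151]
0.4 -0.002 0.000 0.029 0.2; 0.4 -0.002 0.000 0.029 0.2; | n 2 from [ 0.5381 -0.0121  0.1984] 89.37 F [ 0.7 -0.1 -0.1] w 0.401 t 20.75
```

```bash
python3 -m jog '0.4 -0.003 0 0.025 0.2; 0.4 -0.002 0 0.025 0.2; 0.4 0 0 0.005 0; 0.4 0 0 0 0; 0.4 0 0 0 0';  python3 - <<'E'
from h import *
print(arm.get_state()["orientation"])
plan(.5378,-.0173,.09,89,.4)
im,d=arm.get_image('side'); crop('side',im,230,60,430,210,4,'s8.png')
E
```

```text
t: 21.38
eef_pos: [0.5391, -0.02, 0.146]
orientation: [-179.2, 0.6, 88.9]
contact_force: [0.0, 0.8, 0.7]
grip_width: 0.399
[-179.19579975    0.56702184   88.92645684]
0.4 0.003 -0.001 0.056 -0.1; | n 1 from [ 0.5391 -0.02    0.146 ] 88.93 F [0.  0.8 0.7] w 0.399 t 21.38
```

View pics/s8.png

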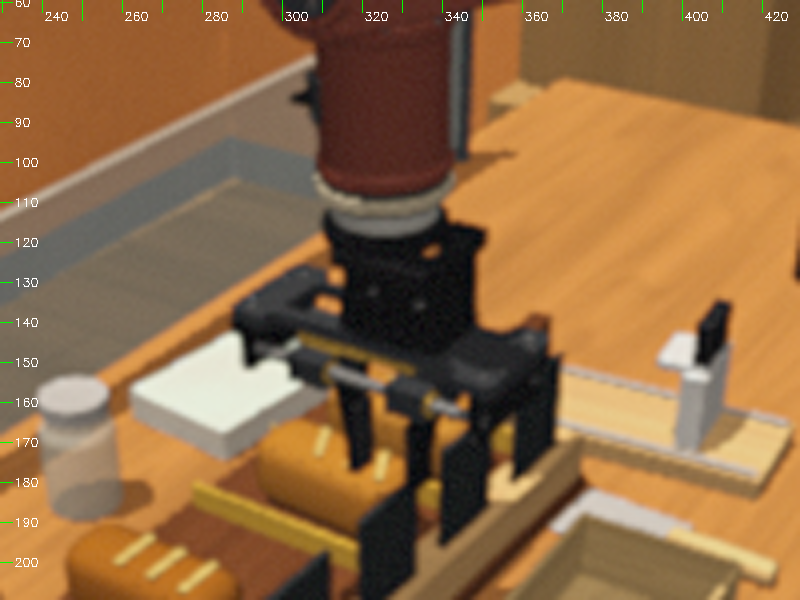

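```bash
python3 - <<'E'
from h import *
print(proj('side',[.5378,-.0173,.13]),proj('side',[.5344,-.217,.13]),proj('side',[.5391,-.02,.146]))
E
```

```text
(np.float64(327.23154488382556), np.float64(184.27739665604963)) (np.float64(364.98681089238283), np.float64(152.37825932085022)) (np.float64(327.39238078166824), np.float64(178.50534109492727))
```

```bash
python3 -m jog '0.4 0.002 -0.001 0.025 0; 0.4 0.001 -0.001 0.02 0; 0.4 0 0 0.008 0; 0.4 0 0 0 0; 0.4 0 0 0 0' 40;  python3 - <<'E'
from h import *
plan(.5378,-.0173,.09,89,.4)
E
```

```text
t: 22.05
eef_pos: [0.5406, -0.0184, 0.0974]
orientation: [-179.7, 0.7, 88.9]
contact_force: [0.0, -1.2, -0.3]
grip_width: 0.399
0.4 0.001 -0.003 0.007 -0.1; | n 1 from [ 0.5406 -0.0184  0.0974] 88.92 F [ 0.  -1.2 -0.3] w 0.399 t 22.05
```

```bash
python3 -m jog '0.4 0.001 -0.003 0.008 0; 0 0 0 0 0; 0 0 0 0 0; 0 0 0 0 0; 0 0 0 0 0' 40; python3 -m jog '0 0 0 0 0; 0 0 0 -0.02 0; 0 0 0 -0.03 0; 0 0 0 -0.03 0; 0 0 0 -0.03 0';  python3 - <<'E'
from h import *
print(arm.get_state()["orientation"])
plan(.5378,-.0173,.2,89,0)
im,d=arm.get_image('side'); crop('side',im,230,60,430,210,4,'s9.png')
E
```

```text
t: 22.68
eef_pos: [0.5385, -0.0175, 0.0905]
orientation: [-179.9, 0.7, 88.9]
contact_force: [0.1, -0.0, 0.7]
grip_width: 0.066
t: 23.3
eef_pos: [0.5371, -0.0159, 0.1998]
orientation: [-179.6, 0.6, 88.9]
contact_force: [-0.1, -0.4, -1.7]
grip_width: 0.069
[-179.59869124    0.61838915   88.91949776]
0 -0.001 0.001 -0.000 -0.1; | n 1 from [ 0.5371 -0.0159  0.1998] 88.92 F [-0.1 -0.4 -1.7] w 0.069 t 23.3
```

View pics/s9.png

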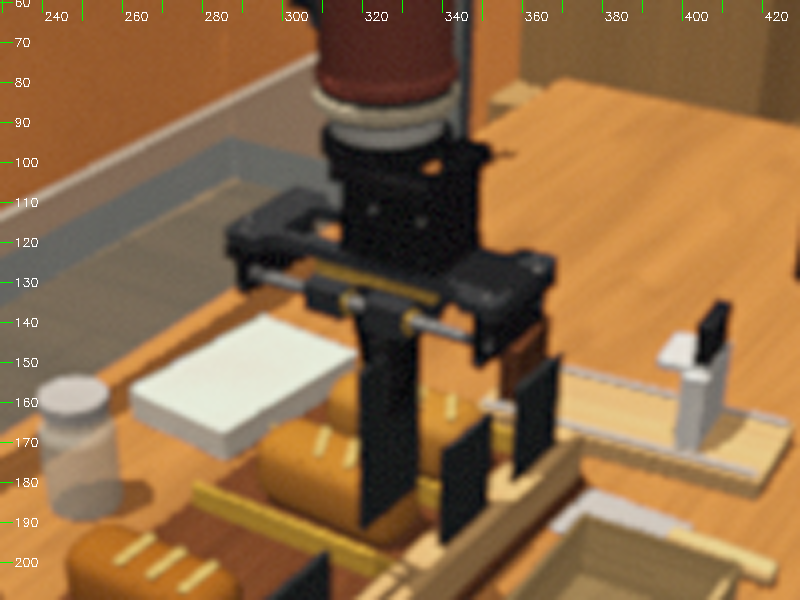

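```bash
python3 - <<'E'
from h import *
plan(.403,-.044,.2,1.9,0)
E
python3 -m jog '0 0 -0.04 0 0; 0 0 -0.04 0 6; 0 -0.004 -0.02 0 10; 0 -0.004 -0.015 0 10; 0 -0.004 -0.012 0 10';  python3 - <<'E'
from h import *
plan(.403,-.044,.2,1.9,0)
E
```

```text
0 -0.003 -0.015 0.001 9.7; 0 -0.006 -0.014 0.001 9.7; 0 -0.008 -0.013 0.001 9.7; 0 -0.010 -0.012 0.001 9.7; 0 -0.012 -0.010 0.001 9.7; 0 -0.014 -0.008 0.001 9.7; 0 -0.015 -0.005 0.001 9.7; 0 -0.015 -0.003 0.001 9.7; 0 -0.015 -0.000 0.001 9.7; | n 9 from [ 0.5395 -0.0162  0.2047] 88.92 F [ 2.1 -0.9  3.1] w 0.068 t 23.35
t: 23.98
eef_pos: [0.4083, -0.0135, 0.2035]
orientation: [179.5, 0.5, 51.8]
contact_force: [0.4, -0.3, -1.1]
grip_width: 0.062
0 -0.005 0.003 0.001 10.0; 0 -0.005 0.004 0.001 10.0; 0 -0.004 0.005 0.001 10.0; 0 -0.003 0.005 0.001 10.0; 0 -0.002 0.006 0.001 10.0; | n 5 from [ 0.4083 -0.0135  0.2035] 51.82 F [ 0.4 -0.3 -1.1] w 0.062 t 23.98
```

```bash
python3 -m jog '0 -0.005 0.003 0.001 10; 0 -0.005 0.004 0.001 10; 0 -0.004 0.005 0.001 10; 0 -0.003 0.005 0.001 10; 0 -0.002 0.006 0.001 9';  python3 - <<'E'
from h import *
plan(.403,-.044,.14,1.9,0)
E
```

```text
t: 24.6
eef_pos: [0.4018, -0.0441, 0.1965]
orientation: [179.3, 0.0, 1.2]
contact_force: [0.5, 0.1, -0.6]
grip_width: 0.066
0 0.001 -0.001 0.057 -0.7; | n 1 from [ 0.4018 -0.0441  0.1965] 1.2 F [ 0.5  0.1 -0.6] w 0.066 t 24.6
```

```bash
python3 -m jog '0 0.001 0 0.03 -0.5; 0 0 0 0.03 0; 0 0 0 0.02 0; 0 0 0 0.01 0; 0 0 0 0 0';  python3 - <<'E'
from h import *
plan(.403,-.044,.086,1.9,0)
im,d=arm.get_image('side'); crop('side',im,290,120,470,280,4,'s10.png')
E
```

```text
t: 25.22
eef_pos: [0.4026, -0.0457, 0.1032]
orientation: [179.3, -0.0, 1.5]
contact_force: [0.4, -0.3, -0.1]
grip_width: 0.064
0 0.000 -0.002 0.017 -0.4; | n 1 from [ 0.4026 -0.0457  0.1032] 1.53 F [ 0.4 -0.3 -0.1] w 0.064 t 25.23
```

View pics/s10.png

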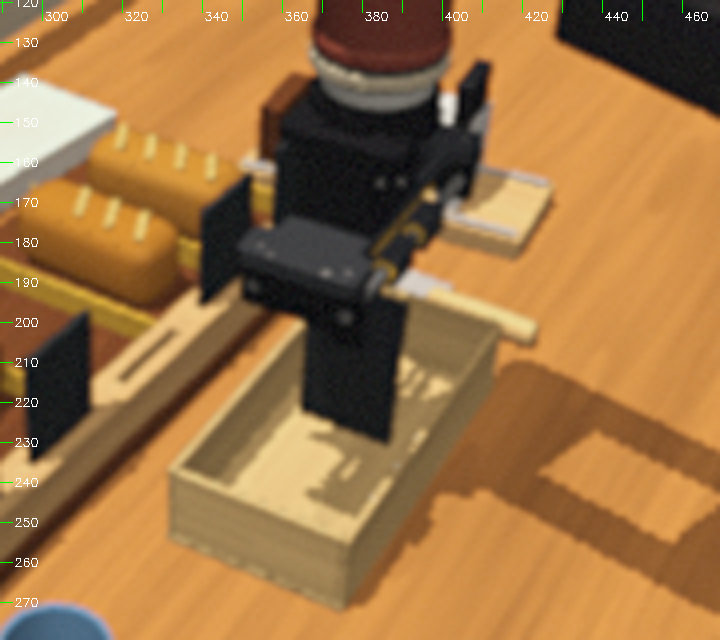

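```bash
python3 -m jog '0 0 0 0.012 0; 0 0 0 0.006 0; 0 0 0 0.002 0; 0.25 0 0 0 0; 0.25 0 0 0 0'; python3 -m jog '0.25 0 0 0 0; 0.25 0 0 -0.03 0; 0.25 0 0 -0.03 0; 0.25 0 0 -0.03 0; 0 0 0.03 -0.01 0';  python3 - <<'E'
from h import *
plan(.403,-.09,.18,1.9,0)
im,d=arm.get_image('side'); crop('side',im,290,120,470,280,4,'s11.png')
E
```

```text
t: 25.9
eef_pos: [0.4051, -0.0466, 0.0847]
orientation: [179.2, -0.3, 1.5]
contact_force: [0.8, 1.0, 0.0]
grip_width: 0.203
t: 26.52
eef_pos: [0.4049, -0.0744, 0.188]
orientation: [179.2, -0.3, 1.7]
contact_force: [-0.6, -0.7, -1.1]
grip_width: 0.203
0 -0.002 0.015 0.008 -0.2; | n 1 from [ 0.4049 -0.0744  0.188 ] 1.7 F [-0.6 -0.7 -1.1] w 0.203 t 26.52
```

View pics/s11.png

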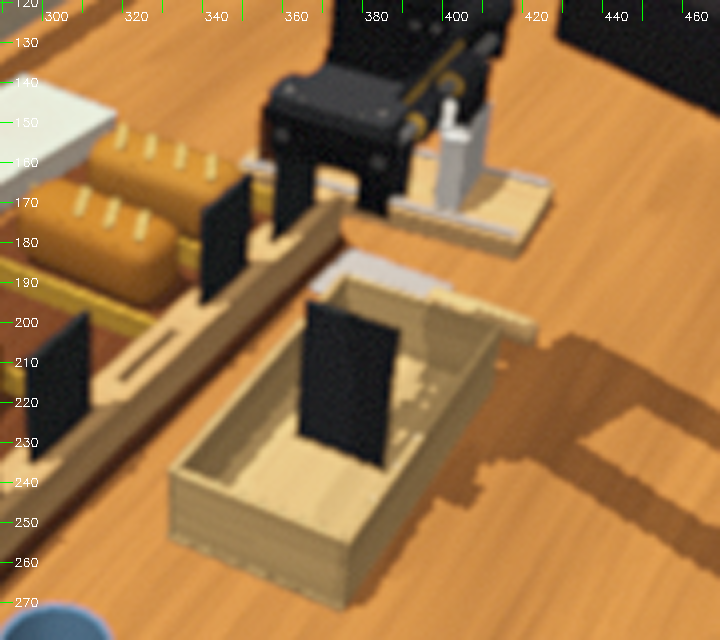

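```bash
python3 -m jog '0 -0.002 0.028 0 0; 0 0 0 0.03 0; 0 0 0 0.03 0; 0 0 0 0.025 0; 0 0 0 0 0';  python3 - <<'E'
from h import *
plan(.403,-.03,.1,1.9,0)
E
```

```text
t: 27.2
eef_pos: [0.4063, -0.1098, 0.1044]
orientation: [178.9, -0.6, 1.4]
contact_force: [0.3, 0.6, -0.2]
grip_width: 0.006
0 -0.001 -0.040 0.001 -0.2; 0 -0.001 -0.040 0.001 -0.2; | n 2 from [ 0.4063 -0.1098  0.1044] 1.43 F [ 0.3  0.6 -0.2] w 0.006 t 27.2
```

```bash
python3 -m jog '0 0 -0.04 0 0; 0 0 -0.025 0 0; 0 0 -0.015 0 0; 0 0 0 -0.01 0; 0 0 0 -0.04 0';  python3 - <<'E'
from h import *
im,d=arm.get_image('side'); crop('side',im,290,120,470,280,4,'s12.png')
print(arm.get_state()["orientation"])
plan(.541,.182,.2,89,.4)
E
```

```text
t: 27.82
eef_pos: [0.4043, -0.0273, 0.1573]
orientation: [178.9, -0.7, 1.4]
contact_force: [1.2, -0.3, 0.5]
grip_width: 0.004
[178.72535373  -1.24722571   1.37384151]
0.4 0.015 -0.023 -0.004 -9.7; 0.4 0.019 -0.020 -0.004 -9.7; 0.4 0.022 -0.017 -0.004 -9.7; 0.4 0.025 -0.013 -0.004 -9.7; 0.4 0.026 -0.008 -0.004 -9.7; 0.4 0.027 -0.004 -0.003 -9.7; 0.4 0.028 0.001 -0.003 -9.7; 0.4 0.027 0.006 -0.003 -9.7; 0.4 0.026 0.010 -0.003 -9.7; | n 9 from [ 0.4085 -0.0283  0.1643] 1.37 F [3.6 0.4 4.2] w 0.007 t 27.88
```

View pics/s12.png

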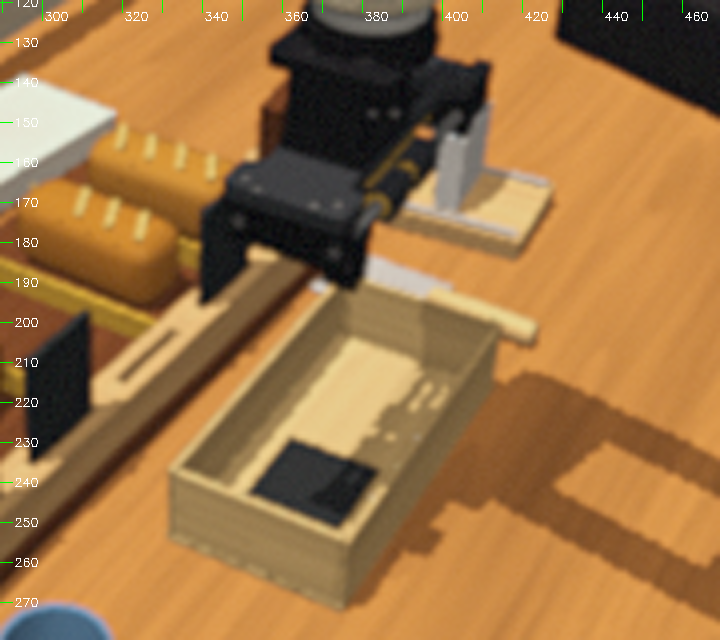

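```bash
python3 -m jog '0.4 0.015 -0.023 -0.02 -9.7; 0.4 0.019 -0.020 -0.02 -9.7; 0.4 0.022 -0.017 -0.006 -9.7; 0.4 0.025 -0.013 -0.004 -9.7; 0.4 0.026 -0.008 -0.004 -9.7'; python3 -m jog '0.4 0.027 -0.004 0 -9.7; 0.4 0.028 0.001 0 -9.7; 0.4 0.027 0.006 0 -9.7; 0.4 0.026 0.010 0 -9.7; 0.4 0 0 0 0';  python3 - <<'E'
from h import *
print(arm.get_state()["orientation"])
plan(.541,.182,.145,89,.4)
E
```

```text
t: 28.5
eef_pos: [0.4866, 0.089, 0.2308]
orientation: [177.4, -0.3, 51.0]
contact_force: [0.1, 0.1, -0.1]
grip_width: 0.385
t: 29.12
eef_pos: [0.5503, 0.1854, 0.2404]
orientation: [177.1, 1.5, 91.0]
contact_force: [-0.5, 0.2, -0.6]
grip_width: 0.401
[177.07834978   1.47157048  91.04294389]
0.4 -0.000 -0.007 0.047 1.0; 0.4 -0.000 -0.007 0.047 1.0; | n 2 from [0.5503 0.1854 0.2404] 91.04 F [-0.5  0.2 -0.6] w 0.401 t 29.12
```

```bash
python3 -m jog '0.4 0 0 -0.05 0; 0.4 0 0 -0.05 0; 0.4 0 0 0 0; 0.4 0 0 0.06 0; 0.4 0 0 0.06 0';  python3 - <<'E'
from h import *
print(arm.get_state()["orientation"])
plan(.541,.182,.145,89,.4)
E
```

```text
t: 29.75
eef_pos: [0.5555, 0.18, 0.2312]
orientation: [176.2, 1.4, 90.1]
contact_force: [-0.7, 1.9, -0.5]
grip_width: 0.402
[176.15090176   1.4021872   90.1359725 ]
0.4 0.002 -0.010 0.042 0.6; 0.4 0.002 -0.010 0.042 0.6; | n 2 from [0.5555 0.18   0.2312] 90.14 F [-0.7  1.9 -0.5] w 0.402 t 29.75
```

```bash
python3 -m jog '0.4 0 0 -0.06 0; 0.4 0 0 -0.06 0; 0.4 0 0 0 0; 0.4 0 0 0 0; 0.4 0 0 0 0'; python3 -m jog '0.4 0 0 0.02 0; 0.4 0 0 0.02 0; 0.4 0 0 0.02 0; 0.4 0 0 0.02 0; 0.4 0 0 0.02 0';python3 -m jog '0.4 0 -0.01 0 0; 0.4 0 -0.01 0 0; 0.4 0 0 0 0; 0.4 0 0 0 0; 0.4 0 0 0 0';python3 - <<'E'
from h import *
print(arm.get_state()["orientation"])
plan(.541,.182,.145,89,.4)
E
```

```text
t: 30.38
eef_pos: [0.536, 0.1756, 0.3322]
orientation: [178.3, 1.9, 89.5]
contact_force: [0.4, 0.3, -0.4]
grip_width: 0.4
t: 31.0
eef_pos: [0.5357, 0.171, 0.2196]
orientation: [178.8, 2.0, 89.4]
contact_force: [-0.0, -0.0, -0.1]
grip_width: 0.401
t: 31.62
eef_pos: [0.5123, 0.1709, 0.2163]
orientation: [179.1, 2.1, 89.4]
contact_force: [0.3, 0.1, -0.1]
grip_width: 0.396
[179.05185035   2.08838875  89.42403596]
0.4 0.007 0.014 0.036 0.2; 0.4 0.007 0.014 0.036 0.2; | n 2 from [0.5123 0.1709 0.2163] 89.42 F [ 0.3  0.1 -0.1] w 0.396 t 31.62
```

```bash
python3 -m jog '0.4 0.007 0.014 0.022 0.2; 0.4 0.006 0.013 0.022 0.2; 0.4 0 0 0.015 0; 0.4 0 0 0 0; 0.4 0 0 0 0';python3 - <<'E'
from h import *
print(arm.get_state()["orientation"])
plan(.541,.182,.09,89,.4)
im,d=arm.get_image('side'); crop('side',im,190,100,350,260,4,'s13.png')
E
```

```text
t: 32.25
eef_pos: [0.5431, 0.1818, 0.159]
orientation: [178.7, 2.0, 89.0]
contact_force: [-0.2, -0.4, -0.2]
grip_width: 0.398
[178.73189522   2.02595605  88.99751483]
0.4 0.001 -0.002 0.034 -0.0; 0.4 0.001 -0.002 0.034 -0.0; | n 2 from [0.5431 0.1818 0.159 ] 89.0 F [-0.2 -0.4 -0.2] w 0.398 t 32.25
```

View pics/s13.png

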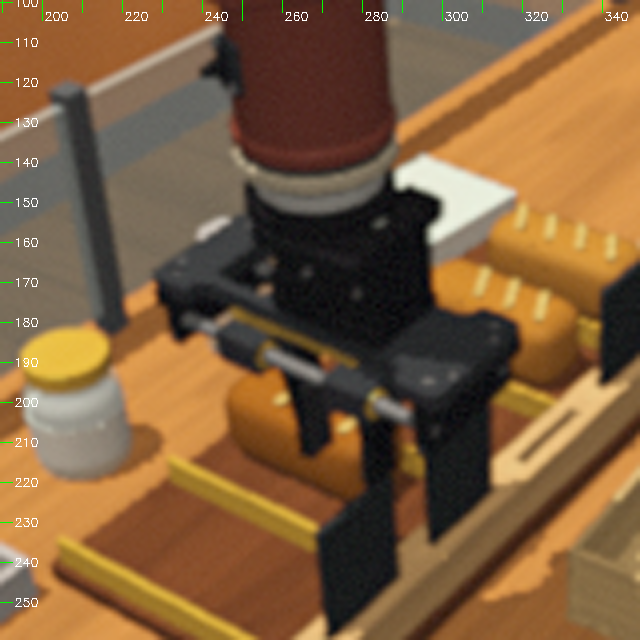

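```bash
python3 -m jog '0.4 0.001 -0.002 0.022 0; 0.4 0 -0.002 0.022 0; 0.4 0 0 0.018 0; 0.4 0 0 0.006 0; 0.4 0 0 0 0';python3 - <<'E'
from h import *
print(arm.get_state()["orientation"])
plan(.541,.182,.09,89,.4)
E
```

```text
t: 32.92
eef_pos: [0.5433, 0.1808, 0.0941]
orientation: [178.3, 1.9, 89.0]
contact_force: [-0.2, -0.0, 1.7]
grip_width: 0.398
[178.2714917    1.92363957  88.98229952]
0.4 0.001 -0.002 0.004 -0.0; | n 1 from [0.5433 0.1808 0.0941] 88.98 F [-0.2 -0.   1.7] w 0.398 t 32.92
```

```bash
python3 -m jog '0.4 0.001 -0.003 0.004 0; 0 0 0 0 0; 0 0 0 0 0; 0 0 0 0 0; 0 0 0 0 0' 40; python3 -m jog '0 0 0 0 0; 0 0 0 -0.02 0; 0 0 0 -0.03 0; 0 0 0 -0.03 0; 0 0 0 -0.04 0';  python3 - <<'E'
from h import *
print(arm.get_state()["orientation"])
plan(.403,-.05,.2,1.9,0)
im,d=arm.get_image('side'); crop('side',im,190,100,350,260,4,'s14.png')
E
```

```text
t: 33.55
eef_pos: [0.5413, 0.1822, 0.0919]
orientation: [178.1, 1.9, 89.0]
contact_force: [-2.1, 0.0, 2.5]
grip_width: 0.067
t: 34.17
eef_pos: [0.5348, 0.1853, 0.2095]
orientation: [178.6, 2.0, 89.0]
contact_force: [0.9, 0.8, -0.1]
grip_width: 0.065
[178.61818622   2.01483028  88.97448113]
0 -0.026 -0.014 0.002 9.7; 0 -0.028 -0.010 0.002 9.7; 0 -0.030 -0.005 0.002 9.7; 0 -0.030 0.000 0.002 9.7; 0 -0.029 0.005 0.002 9.7; 0 -0.028 0.010 0.002 9.7; 0 -0.026 0.015 0.002 9.7; 0 -0.023 0.019 0.002 9.7; 0 -0.020 0.023 0.002 9.7; | n 9 from [0.5348 0.1853 0.2095] 88.97 F [ 0.9  0.8 -0.1] w 0.065 t 34.17
```

View pics/s14.png

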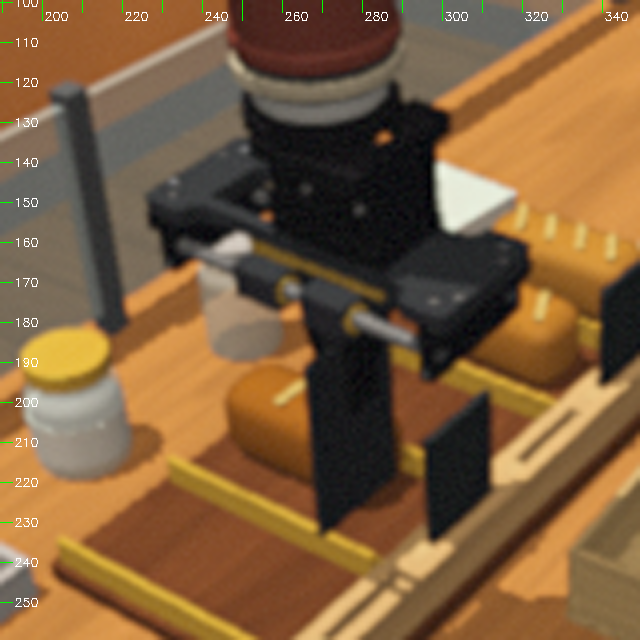

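```bash
python3 -m jog '0 0 -0.05 -0.01 0; 0 -0.01 -0.04 0 8; 0 -0.03 -0.005 0 9; 0 -0.032 0 0 9; 0 -0.034 0.005 0 9';  python3 - <<'E'
from h import *
plan(.403,-.05,.2,1.9,0)
im,d=arm.get_image('top'); crop('top',im,210,105,425,285,3.7,'t6.png')
E
```

```text
t: 34.85
eef_pos: [0.4148, 0.0862, 0.2263]
orientation: [177.2, 0.2, 53.2]
contact_force: [1.2, -1.0, -1.0]
grip_width: 0.065
0 -0.019 0.012 0.005 8.5; 0 -0.017 0.015 0.005 8.5; 0 -0.015 0.017 0.005 8.5; 0 -0.012 0.019 0.005 8.5; 0 -0.009 0.021 0.005 8.5; 0 -0.006 0.022 0.005 8.5; | n 6 from [0.4148 0.0862 0.2263] 53.16 F [ 1.2 -1.  -1. ] w 0.065 t 34.85
```

View pics/t6.png

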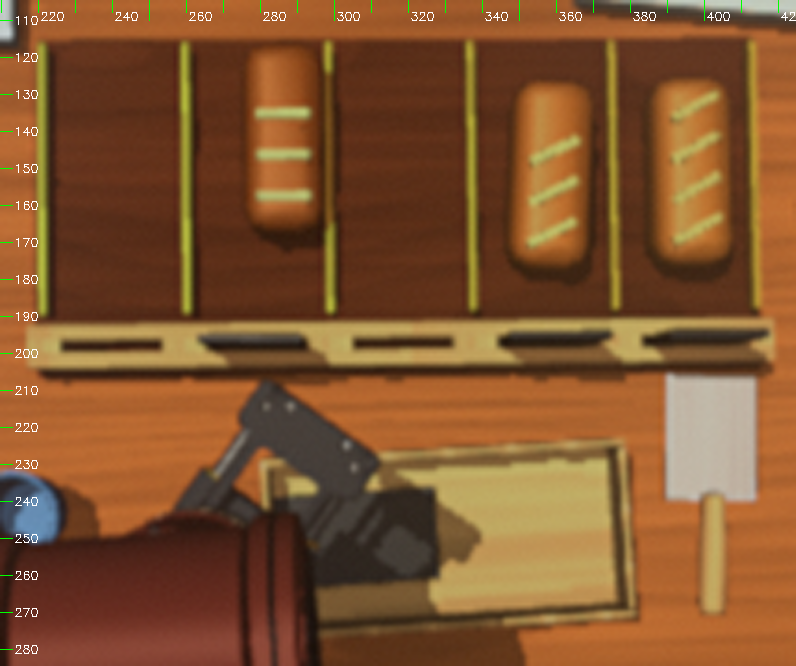

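```bash
python3 -m jog '0 -0.019 0.012 0.002 8.5; 0 -0.017 0.015 0.002 8.5; 0 -0.015 0.017 0.002 8.5; 0 -0.012 0.019 0.002 8.5; 0 -0.009 0.021 0.002 8.5'; python3 - <<'E'
from h import *
plan(.403,-.05,.2,1.9,0)
print(ray('top',324.5,240,.011))
E
```

```text
t: 35.52
eef_pos: [0.4036, -0.0328, 0.2195]
orientation: [177.6, -2.0, 9.1]
contact_force: [-0.1, -0.4, -0.9]
grip_width: 0.063
0 -0.004 0.016 0.020 7.2; | n 1 from [ 0.4036 -0.0328  0.2195] 9.05 F [-0.1 -0.4 -0.9] w 0.063 t 35.52
[ 0.42623808 -0.03171461  0.011     ]
```

```bash
python3 -m jog '0 -0.003 0.015 0.02 7; 0 0 0 0.03 0; 0 0 0 0.03 0; 0 0 0 0.02 0; 0 0 0 0 0'; python3 - <<'E'
from h import *
print(arm.get_state()["orientation"])
plan(.403,-.05,.086,1.9,0)
E
```

```text
t: 36.15
eef_pos: [0.4082, -0.0544, 0.1178]
orientation: [177.8, -2.5, 1.6]
contact_force: [-0.3, -0.5, -0.5]
grip_width: 0.064
[177.77979927  -2.47781349   1.63527639]
0 -0.006 -0.006 0.031 -0.3; | n 1 from [ 0.4082 -0.0544  0.1178] 1.64 F [-0.3 -0.5 -0.5] w 0.064 t 36.15
```

```bash
python3 -m jog '0 -0.005 -0.003 0.014 0; 0 0 0 0.009 0; 0 0 0 0.004 0; 0 0 0 0 0; 0 0 0 0 0'; python3 - <<'E'
from h import *
plan(.403,-.05,.086,1.9,0)
im,d=arm.get_image('side'); crop('side',im,290,120,470,280,4,'s15.png')
E
```

```text
t: 36.78
eef_pos: [0.4061, -0.0528, 0.0913]
orientation: [177.7, -2.7, 1.7]
contact_force: [0.6, -0.2, -1.0]
grip_width: 0.067
0 -0.003 -0.003 0.005 -0.2; | n 1 from [ 0.4061 -0.0528  0.0913] 1.69 F [ 0.6 -0.2 -1. ] w 0.067 t 36.77
```

View pics/s15.png

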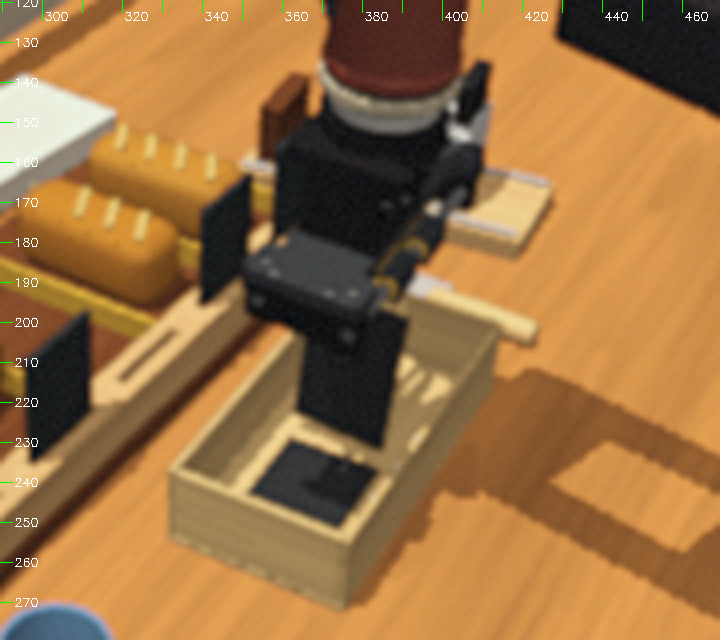

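```bash
python3 -m jog '0 0 0 0.005 0; 0 0 0 0.003 0; 0.3 0 0 0 0; 0.3 0 0 0 0; 0.3 0 0 0 0'; python3 -m jog '0.3 0 0 0 0; 0.3 0 0 -0.04 0; 0.3 0 0 -0.05 0; 0.3 0 0.01 -0.04 0; 0.3 0 0 0 0';  python3 - <<'E'
from h import *
print(arm.get_state()["orientation"])
im,d=arm.get_image('side'); crop('side',im,290,120,470,280,4,'s16.png')
plan(.403,.01,.2,1.9,0)
E
```

```text
t: 37.45
eef_pos: [0.4075, -0.0535, 0.0838]
orientation: [177.6, -2.8, 1.7]
contact_force: [-0.2, 0.2, 0.0]
grip_width: 0.268
t: 38.08
eef_pos: [0.4001, -0.0581, 0.217]
orientation: [177.7, -2.7, 1.7]
contact_force: [-0.3, 0.2, -0.3]
grip_width: 0.301
[177.67924695  -2.71998489   1.70040992]
0 0.003 -0.034 0.006 -0.1; 0 0.003 -0.034 0.006 -0.1; | n 2 from [ 0.399  -0.0575  0.2149] 1.7 F [ 0.4 -0.6 -0.1] w 0.301 t 38.12
```

View pics/s16.png

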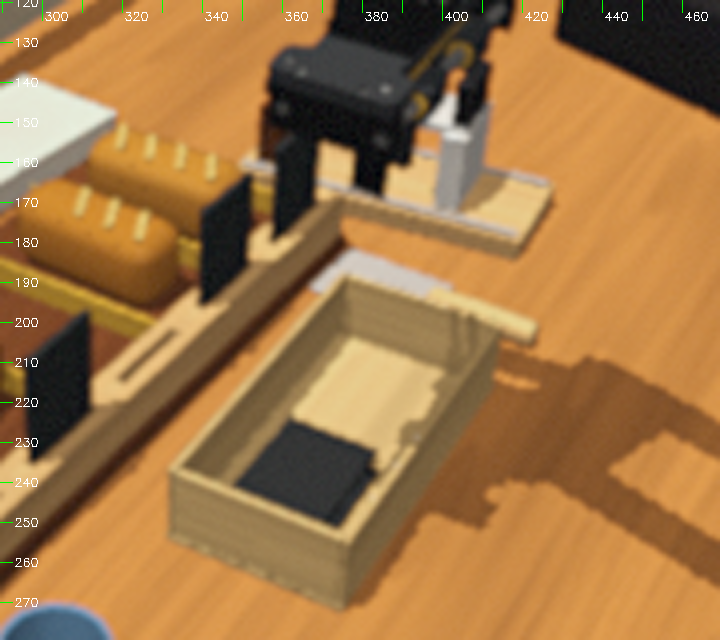

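```bash
python3 - <<'E'
from h import *
im,d=arm.get_image('top'); P=cloud("top",d)
def L(u0,u1,v0=112,v1=185):
    q=P[v0:v1,u0:u1].reshape(-1,3); h=q[(q[:,2]>.04)&(q[:,2]<.1)]
    print(cv2.minAreaRect((h[:,:2]*1000).astype(np.float32)), np.median(h,0))
L(268,296);L(342,370);L(380,406)
plan(.675,.064,.2,-1.2,1)
E
```

```text
((678.7860107421875, 63.77805709838867), (51.23868942260742, 127.80847930908203), 88.86650085449219) [0.67679757 0.06214984 0.07197851]
((651.16650390625, -121.65020751953125), (56.48484802246094, 130.47193908691406), 86.0688705444336) [ 0.64785646 -0.11885936  0.07125184]
((650.3799438476562, -215.34849548339844), (51.58138656616211, 128.6171417236328), 88.42569732666016) [ 0.64932092 -0.21280222  0.07131146]
1 0.047 -0.019 0.003 0.5; 1 0.046 -0.019 0.003 0.5; 1 0.046 -0.020 0.003 0.5; 1 0.046 -0.020 0.003 0.5; 1 0.046 -0.021 0.003 0.5; 1 0.046 -0.021 0.003 0.5; | n 6 from [ 0.398  -0.0572  0.2132] 1.7 F [ 0.6 -0.1 -0.5] w 0.3 t 38.17
```

```bash
python3 -m jog '1 0.048 -0.020 0 0.5; 1 0.047 -0.020 0 0.5; 1 0.047 -0.020 0 0.5; 1 0.047 -0.020 0 0.5; 1 0.046 -0.020 0 0.5'; python3 -m jog '1 0.04 -0.015 0 0; 1 0 0 -0.06 0; 1 0 0 -0.06 0; 1 0 0 0 0; 1 0 0 0 0';python3 - <<'E'
from h import *
print(arm.get_state()["orientation"])
plan(.679,.061,.14,-1.0,1)
E
```

```text
t: 38.8
eef_pos: [0.6312, 0.0485, 0.2068]
orientation: [177.9, -1.6, -1.1]
contact_force: [0.2, -0.4, 0.9]
grip_width: 0.784
t: 39.42
eef_pos: [0.6671, 0.071, 0.3057]
orientation: [177.9, 0.4, -0.9]
contact_force: [-0.5, 0.5, -0.7]
grip_width: 1.001
[177.93719518   0.38742573  -0.88420148]
1 0.004 0.001 0.055 0.0; 1 0.004 0.001 0.055 0.0; 1 0.004 0.001 0.055 0.0; | n 3 from [0.6671 0.071  0.3057] -0.88 F [-0.5  0.5 -0.7] w 1.001 t 39.42
```

Pitch is now nearly zero. Descend gently.

```bash
python3 -m jog '1 0.003 0 0.035 0; 1 0.003 0 0.035 0; 1 0.003 0 0.035 0; 1 0.003 0 0.035 0; 1 0 0 0.01 0'; python3 - <<'E'
from h import *
print(arm.get_state()["orientation"])
plan(.679,.061,.1,-1.0,1)
E
```

```text
t: 40.05
eef_pos: [0.6714, 0.0653, 0.14]
orientation: [177.9, 1.2, -0.9]
contact_force: [-0.3, -0.7, 1.0]
grip_width: 0.999
[177.93489578   1.2461382   -0.90146898]
1 0.009 0.003 0.040 0.1; | n 1 from [0.6714 0.0653 0.14  ] -0.9 F [-0.3 -0.7  1. ] w 0.999 t 40.05
```

```bash
python3 -m jog '1 0.005 0.003 0.02 0; 1 0.005 0.002 0.02 0; 1 0 0 0.002 0; 1 0 0 0 0; 1 0 0 0 0'; python3 - <<'E'
from h import *
print(arm.get_state()["orientation"])
plan(.679,.061,.045,-1.0,1)
im,d=arm.get_image('side'); crop('side',im,190,100,350,260,4,'s17.png')
im,d=arm.get_image('top'); crop('top',im,240,90,330,200,5,'t7.png')
E
```

```text
t: 40.67
eef_pos: [0.6815, 0.0581, 0.0964]
orientation: [177.9, 1.2, -0.9]
contact_force: [-0.0, 0.6, -0.0]
grip_width: 0.996
[177.93410423   1.17781412  -0.91844395]
1 -0.002 -0.005 0.051 0.1; | n 1 from [0.6815 0.0581 0.0964] -0.92 F [-0.   0.6 -0. ] w 0.996 t 40.67
```

View pics/s17.png

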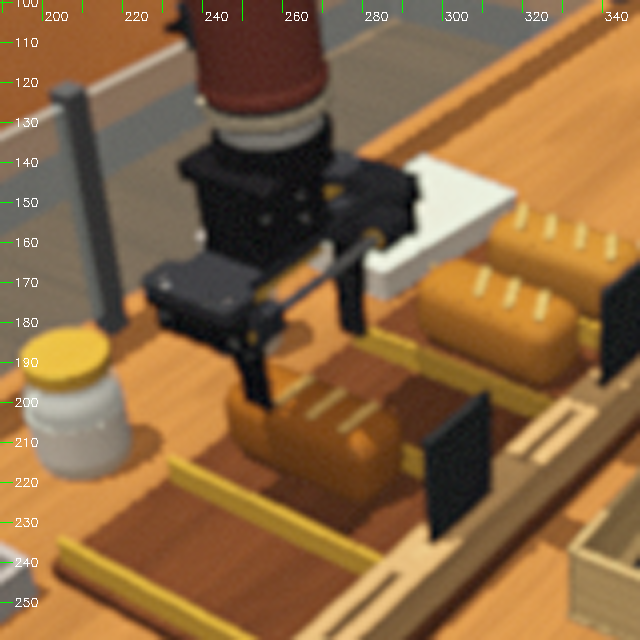

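View pics/t7.png

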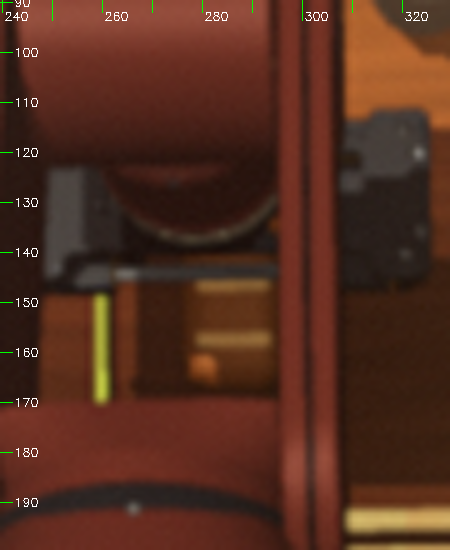

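```bash
python3 -m jog '1 0 -0.003 0.02 0; 1 -0.001 -0.001 0.018 0; 1 0 0 0.01 0; 1 0 0 0 0; 1 0 0 0 0'; python3 - <<'E'
from h import *
plan(.679,.061,.045,-1.0,1)
im,d=arm.get_image('side'); crop('side',im,190,100,350,260,4,'s18.png')
E
```

```text
t: 41.4
eef_pos: [0.6789, 0.0609, 0.0444]
orientation: [177.9, 1.2, -0.9]
contact_force: [-0.5, 0.1, 0.9]
grip_width: 0.999
1 0.000 -0.000 -0.001 0.1; | n 1 from [0.6789 0.0609 0.0444] -0.89 F [-0.5  0.1  0.9] w 0.999 t 41.4
```

View pics/s18.png

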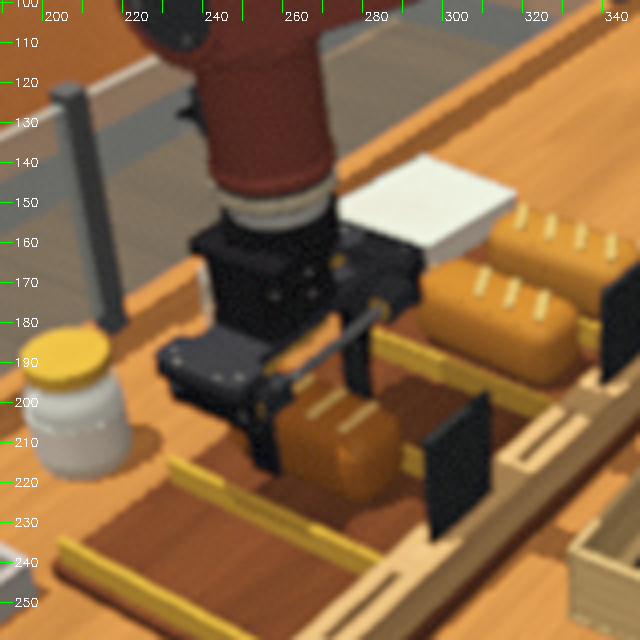

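```bash
python3 -m jog '0 0 0 0 0; 0 0 0 0 0; 0 0 0 0 0; 0 0 0 0 0; 0 0 0 0 0' 30; python3 -m jog '0 0 0 0 0; 0 0 0 0 0; 0 0 0 -0.012 0; 0 0 0 0 0; 0 0 0 0 0' ;python3 - <<'E'
from h import *
print(arm.get_state()["orientation"])
plan(.6544,.0808,.055,-0.9,0)
E
```

```text
t: 42.08
eef_pos: [0.6801, 0.0605, 0.0464]
orientation: [177.9, 1.0, -0.9]
contact_force: [-0.2, 0.1, -1.4]
grip_width: 0.647
t: 42.7
eef_pos: [0.6791, 0.0612, 0.0577]
orientation: [177.9, 1.2, -0.9]
contact_force: [0.0, -0.8, -4.1]
grip_width: 0.642
[177.93566575   1.20868122  -0.89811087]
0 -0.025 -0.019 0.003 0.0; | n 1 from [0.6791 0.0612 0.0577] -0.9 F [ 0.  -0.8 -4.1] w 0.642 t 42.7
```

```bash
python3 -m jog '0 -0.009 -0.007 0 0; 0 -0.008 -0.006 0 0; 0 -0.007 -0.005 0 0; 0 0 0 0 0; 0 0 0 0 0' ;python3 - <<'E'
from h import *
plan(.6544,.0808,.047,-0.9,0)
im,d=arm.get_image('side'); crop('side',im,190,100,350,260,4,'s19.png')
E
```

```text
t: 43.32
eef_pos: [0.6524, 0.0816, 0.0567]
orientation: [177.9, 1.3, -0.9]
contact_force: [0.4, 0.6, -2.8]
grip_width: 0.645
0 0.002 0.000 0.010 0.0; | n 1 from [0.6524 0.0816 0.0567] -0.85 F [ 0.4  0.6 -2.8] w 0.645 t 43.33
```

View pics/s19.png

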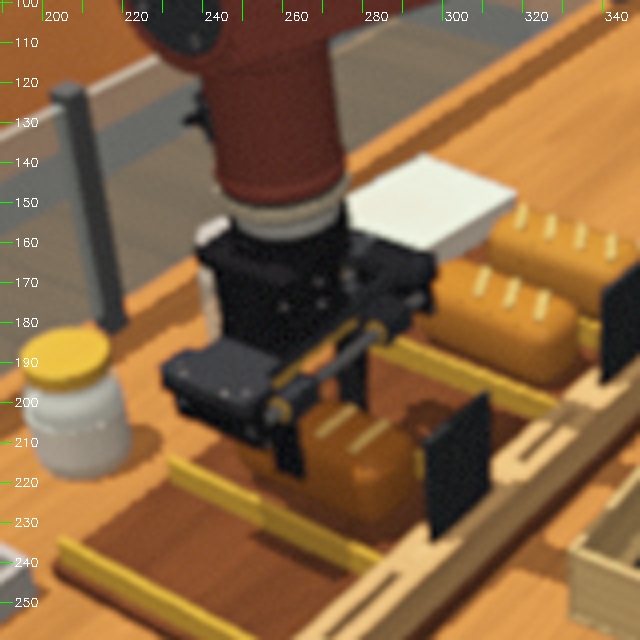

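```bash
python3 -m jog '0 0.001 0 0.006 0; 0 0 0 0.003 0; 0 0 0 0.001 0; 0 0 0 0 0; 0 0 0 0 0' ;python3 - <<'E'
from h import *
plan(.6544,.0808,.0455,-0.9,0)
E
```

```text
t: 44.0
eef_pos: [0.654, 0.0806, 0.0465]
orientation: [178.0, 1.3, -0.9]
contact_force: [0.8, -0.3, -1.7]
grip_width: 0.644
0 0.000 -0.000 0.001 -0.0; | n 1 from [0.654  0.0806 0.0465] -0.91 F [ 0.8 -0.3 -1.7] w 0.644 t 44.0
```

Partly supported; release, rise straight up and move back out of the way.

```bash
python3 -m jog '0 0 0 0.002 0; 1 0 0 0 0; 1 0 0 0 0; 1 0 0 0 0; 1 0 0 0 0' ; python3 -m jog '1 0 0 -0.03 0; 1 0 0 -0.05 0; 1 0 0 -0.05 0; 1 0 0 -0.05 0; 1 0 0 -0.03 0'; python3 -m jog '1 -0.06 0.01 0 0; 1 -0.06 0.01 0 0; 1 -0.06 0.01 0 0; 1 -0.04 0.01 0 0; 1 0 0 0 0';python3 - <<'E'
from h import *
im,d=arm.get_image('top'); cv2.imwrite('pics/t8.png',im[:,:,::-1])
im,d=arm.get_image('side'); crop('side',im,190,100,450,290,3,'s20.png')
E
```

```text
t: 44.62
eef_pos: [0.656, 0.0804, 0.048]
orientation: [177.9, 1.0, -0.9]
contact_force: [-0.6, 0.0, -0.3]
grip_width: 0.973
t: 45.25
eef_pos: [0.6575, 0.0878, 0.2583]
orientation: [177.9, 1.6, -0.9]
contact_force: [0.5, -0.2, -0.4]
grip_width: 1.0
t: 45.88
eef_pos: [0.4342, 0.0505, 0.267]
orientation: [177.9, 1.2, -0.9]
contact_force: [0.8, 0.5, 0.7]
grip_width: 0.997
```

View pics/t8.png

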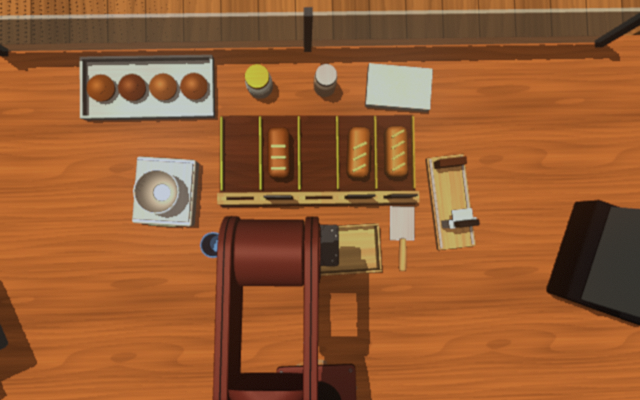

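View pics/s20.png

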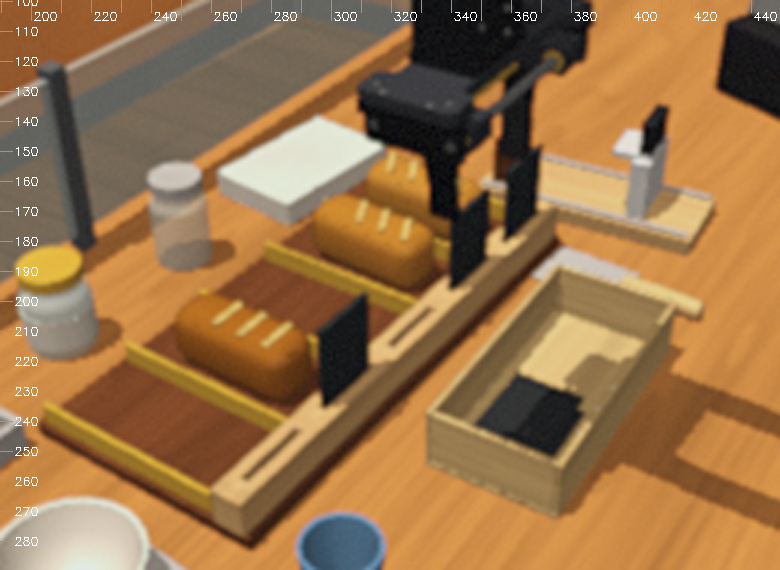

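Everything looks in place: three loaves in bays 2, 4 and 5 with their slates standing, two slates flat in the box, and the jaw home. I'll check the numbers next.

```bash
python3 - <<'E'
from h import *
P=cloud("top",arm.get_image('top')[1])
ex=np.array([np.cos(np.radians(-.93)),np.sin(np.radians(-.93))]);ey=np.array([-ex[1],ex[0]])
b3=np.array([.6528,-.0192])
for i in (2,4,5):
    b=b3+(3-i)*.1*ey
    q=P[112:190,212:425].reshape(-1,3); L=np.c_[(q[:,:2]-b)@ex,(q[:,:2]-b)@ey,q[:,2]]
    h=L[(abs(L[:,1])<.049)&(L[:,2]>.045)&(L[:,2]<.09)&(abs(L[:,0])<.1)]
    r=cv2.minAreaRect((h[:,:2]*1000).astype(np.float32)); print(i,np.round(r[0],1),np.round(r[1],1),round(r[2],1))
h=P[205:240,430:490].reshape(-1,3); h=h[(h[:,2]>.11)&(h[:,2]<.14)]; print("handle",cv2.minAreaRect((h[:,:2]*1000).astype(np.float32)))
s=P[190:206,212:425].reshape(-1,3); s=s[s[:,2]>.115]; print(np.histogram(s[:,1],[-.27,-.17,-.07,.03,.13,.23])[0])
E
```

```text
2 [-0.4  1.5] [ 56.  129.7] 89.7
4 [-0.  -2.4] [ 56.1 130.2] 86.8
5 [0.4 0.6] [127.8  57. ] 0.5
handle ((463.75506591796875, -371.1628112792969), (15.913446426391602, 49.95481872558594), 5.214566707611084)
[72 83  9 81  0]
```

```bash
python3 -c "
from station import arm
print(arm.close_job())"
```

```text
the job is handed in; nothing more can be done
None
```

The job is done and handed in at about 46 s of the 208 s allowed. The system reports no verdict, so what follows rests on my own checks.

- **Clamp and fresh loaf:** I opened the jaw, moved the fresh loaf to bay 5, and pushed the jaw back until it hit its stop. The jaw's handle ended about 5 mm further home than in my first measurement, so it probably started slightly open.
- **Slates:** Bays 1 and 3 are without bread, so I pulled their slates, and both lie flat in the sign box. The slates of bays 2, 4 and 5 still stand in their slots.
- **Knocked loaf:** The loaf in bay 2 was knocked about 3 cm aside during the run, so I picked it up and set it back.

Final positions measured from the top camera:

| Bay | Distance from bay centre | Turn from lengthwise |
|---|---|---|
| 2 | under 2 mm | under 1° |
| 4 (not touched) | 2.4 mm | about 3° |
| 5 (fresh loaf) | under 1 mm | under 1° |

One check disagreed: a count of high camera points showed 9 stray points near bay 3's slot, against 70–80 at each standing slate. The pictures show that slot empty, so I took them as edge noise. I saw no loss of grip, and the last pictures showed the bowl, cup and spatula where they had been.

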